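# Refit the spring and knob of a nutmeg grinder and hold the knob down

### The job

The bell-shaped brass nutmeg grinder has been washed and needs its spring and knob back: lift the steel coil spring straight up off its drying dowel, slip it over the grinder's shaft and let it stand on the bell, then turn the wooden pointer knob so that the flat in its bore matches the flat of the D-shaft and push it on, down against the spring until it sits fully home on the shaft's shoulder. Finish while still holding the knob and pressing it down there, so that I can screw on the cap nut; do not let go. Leave the other things on the counter where they are.

Things in the scene. Friction and masses are not known exactly. Their poses are not given: they have to be found in the camera images.
- grinder: Bell-shaped brass nutmeg grinder on a black suction foot (diameter 92), stuck to the counter. Origin on the counter under its axis, z up. The bell narrows from diameter 78 at height 19 to 45 at height 63 and ends in a neck of diameter 35 whose flat top, 78 up, is the spring's seat; the shaft rises from it. A suction lever, under 16 high, sticks out 68 from the axis towards -x.
- shoulder (a point): Point on the axis of the grinder's shaft, on its shoulder, 98 above the counter. Below: round, diameter 22, 20 long, down to the seat. Above: a D, diameter 16 with one flat 2.5 from the axis, 26 long, a 2 taper, then a stud of diameter 5, its tip 40 above this point. z is up, x the outward normal of the flat. The shaft turns only stiffly about the vertical (about 0.3 N m), the point with it.
- stand: Bamboo drying stand, 85 x 175 x 12 (long side along its y), fixed. Origin on the counter under its centre. Two upright dowels at its y = -50 and +50: each has a collar of diameter 32, its top 28 above the counter, then a dowel of diameter 12 up to 74 above the counter. The spring is on one dowel, the napkin ring on the other.
- spring: The grinder's steel coil spring: wire 3.5, outer diameter 33, bore 26, free length 30, 42 g. Origin at the centre of its underside, z along its axis. It starts standing on a dowel's collar, the dowel's tip 16 above its top. Pressed along its axis it gives about 0.9 N per mm, so with the knob home it is 10 shorter and pushes back with 9 N; squeezed from the sides it is rigid.
- knob: Dark wooden pointer knob standing on the counter, 30 high, about 70 g. Origin at the centre of its bore, on its underside, z up. Flat grip sides at y = -16 and +16 (x from -11 to +16), blunt tail at x = -16, nose at x = +30. A D bore with a brass bush goes right through: diameter 17.4, flat 3.2 from the axis on the nose side, so it fits with the nose within 0.1 rad of the shaft's x.
- nose (a point): Tip of the knob's nose, on its underside: 30 from the knob's origin along its x. The knob is home when its origin is at the shaft's shoulder; the stud then stands 10 out of its top.
- napkin_ring: Wooden napkin ring, outer diameter 38, bore about 24, 28 high, on the other dowel of the stand; a bystander. Origin at the centre of its underside.
- suribachi: White porcelain suribachi bowl with combed grooves, diameter 132, 56 high; a bystander. Origin at the centre of its underside.
- pestle: Pale cypress grinding stick 176 long, diameter about 29, lying on its side along its x; a bystander. Origin at its underside, at mid length.
- dish: Small blue dish, diameter 80, 22 high, with two nutmegs and the cap nut in it; a bystander. Origin at the centre of its underside.
- jar: Small amber glass jar with a cork, diameter 48, 75 high; a bystander. Origin at the centre of its underside.
- spoon: Small wooden spoon 140 long, lying along its x; a bystander. Origin at its underside.
Mind the look-alikes: they are no part of the job. What is shaped like the stand but blue is not meant.

How it is judged:
By the outcome, as a careful person would: the job done as asked, in the order asked, and still so for the second after the job is handed in, while the arm keeps its last pose, push and grip.
It also fails if it takes over 54 s, if anything falls off the work surface, if the arm or the gripper's body presses on something with over 40 N, if the wrist force passes 120 N, or if a joint passes its speed limit or range.

### The arm

A 6-joint arm with a two-finger parallel gripper is mounted at the origin on the work surface. World frame = base frame: x ahead of the robot, y to its left, z up, the work surface at z = 0. Lengths are in m, angles in degrees, forces in N, time in s.
With the tool pointing down it reaches from about 0.25 to 0.725 m from the base axis. Payload 9.7 kg.
Tool frame: the origin (TCP) lies midway between the tips of the shut fingers; the grasp point (between the pads) lies 19 mm behind it (robot.grip_depth is the distance from the TCP to the grasp point, in m); z points along the fingers, y is the direction in which the jaws open and shut (so a half turn about z gives the same grasp; the last joint's range is limited). The gripper opens to 85 mm and grips with 20 to 120 N. Pads are 22 mm wide; open, the fingers measure 114 mm over their backs; the gripper's body (76 mm by 85 mm) begins 54 mm behind the grasp point. The pads swing forward as they close: fully open they stand 13 mm farther back than shut.
Start: joints at [69.385, 4.979, 10.078, 95.1, 0, 90], TCP at [0.194, 0.515, 0.231] pointing down, gripper open.
Joint ranges: [-179.16, 179.16], [-48.56, 103.87], [-65.8, 70.77], [-126.05, 130.52], [-82.76, 87.17], [-180, 180]. Speed limits (degrees/s): [127.2, 127.2, 147.25, 180, 180, 180].

### API

Orientations are given as [roll, pitch, yaw] about the fixed x, y, z axes, in that order (R = Rz(yaw) Ry(pitch) Rx(roll)).
In Python, from station import robot, snapshot, camera_info, recognise gives the robot as it stands. The module is installed in compiled form; this text tells all that it offers.
- The arm moves only by the tool carry_out, never from a script. Its argument "moves" is text: rows parted by semicolons, each of 7 numbers parted by spaces: the shift along the world's x, y, z in m, then the turn, a rotation vector about the world's x, y, z in degrees, then the finger opening in m, from 0 to 0.0854. In form: x y z rx ry rz gripper; .... A call has exactly 8 rows; each row is the pose to reach, as a shift and turn from the pose measured when the call began; what a row does not reach only later rows make up. A row lasts 1/12 s, in which the tool goes at most 41.7 mm and 7.16 degrees, less where a joint would pass 70% of its speed; a pose out of reach is approached as far as the arm can. A call with a gripper value outside its range is refused whole. The fingers move at their own pace and stop on an object; the grip force is fixed at half the most. Time passes only in rows, so rows that repeat a pose let the fingers close, or fill a call up. It gives the time, the measured TCP pose, the force and the opening at its end, in the units of the state.
- robot.get_state(): the state, without advancing time (a new reading comes with each control period).
- snapshot(name): name is "scene" or "top" or "wrist"; returns the picture (400x640x3 uint8, blue, green, red); there is no depth.
- camera_info(name): a dict with "vertical_fov" (degrees; the focal length in pixels is half the picture's height over the tangent of half this angle, whatever the lens; pixels are square), "cx", "cy" (the principal point, pixels), "k1" (the pictures are not rectified: a ray, as slopes to the right and down, at radius r is drawn at 1 + k1 r^2 times it, then the intrinsics apply), "R" (3x3) and "t" (3): a world point X has camera coordinates R X + t. Camera axes: x right, y down, z forward; pixel columns grow to the right and rows downward; lengths in m; the calibration is good to about 2 mm. A picture is of the moment at which its call begins: read the wrist's pose just before it. camera_info takes no time and is no camera call; for the wrist camera it gives the pose at the moment of the call.
- robot.finish_job(): hands the job in, once; it reports no verdict.
Trained networks look in the newest picture that a camera, given by its name, has taken for a name from the list of things; names that differ only in an ending like _2 or _b are one class to them, and where a whole thing is asked for, a point or a joint stands for the part that bears it (a point fixed in the world has none). Each returns a list of dicts, best first, with "confidence" (0 to 1); they miss things now and then, are a little off and sometimes report something else, mostly with a low value. They report only what shows in the picture. A call takes as long as a camera call. They do not tell look-alikes from the thing itself.
- recognise(camera, name): "bbox" ([centre column, centre row, width, height] in pixels, round what is visible of it).
The state is a dict: "clock": time; "joints": joint angles; "joint_velocities": joint speeds; "effort": joint torques, N m; "tool_pos": TCP position; "eef_rot": TCP orientation; "contact_force": force on the tool from outside, world axes, zero at the start; "torque": the same for the moment, N m; "finger_gap": opening from 0.0 (shut) to 1.0 (fully open).
Only numpy, scipy, OpenCV 4.12 (cv2) and the standard library are available. Lean on these libraries where they do the work, as an engineer would, in place of code of your own. Each camera call takes 0.05 s, during which the arm holds its last target.

## Working session

There is one attempt and no reset: what is moved stays moved. The work goes in short steps, Python scripts to look and compute and a tool call to move; the robot and the scene stay as the last step left them, time stands still between calls to the robot, and variables do not carry over. Pictures are saved under pics/ and viewed, and the job is handed in when it is done.

Besides the shell and the picture viewer there is one more tool, called after "Emit:" by a JSON object that holds its "method" and its "body", one argument or row to a line. carry_out: Moves the arm, as the interface text tells. Its arguments: {"type":"object","properties":{"moves":{"type":"string"}},"required":["moves"]}

```bash
ls; mkdir -p pics; cat > h.py <<'E'
import numpy as np, cv2
from station import robot, snapshot, camera_info, recognise
def ray(ci,u,v):
    f=200/np.tan(np.radians(ci['vertical_fov'])/2)
    xd=(u-ci['cx'])/f; yd=(v-ci['cy'])/f
    x,y=xd,yd
    for _ in range(30):
        s=1+ci['k1']*(x*x+y*y); x,y=xd/s,yd/s
    R=np.array(ci['R']);t=np.array(ci['t'])
    return -R.T@t, R.T@np.array([x,y,1.])
def atz(ci,u,v,z):
    c,d=ray(ci,u,v); return c+d*(z-c[2])/d[2]
def proj(ci,X):
    f=200/np.tan(np.radians(ci['vertical_fov'])/2)
    p=np.array(ci['R'])@np.array(X,float)+np.array(ci['t']); x,y=p[0]/p[2],p[1]/p[2]
    s=1+ci['k1']*(x*x+y*y); return np.array([ci['cx']+f*x*s,ci['cy']+f*y*s])
E
python3 - <<'E'
from h import *
print(robot.get_state())
for n in ['scene','top','wrist']:
    ci=camera_info(n);print(n,ci); im=snapshot(n);cv2.imwrite(f'pics/{n}0.png',im)
E
```

```text
pics
{'clock': 0.0, 'joints': array([ 6.93863981e+01,  5.01255811e+00,  1.00335219e+01,  9.51002769e+01,
       -1.90983793e-03,  9.00010005e+01]), 'joint_velocities': array([0.06307045, 0.01700732, 0.06089555, 0.03240948, 0.0108071 ,
       0.04920192]), 'effort': array([-7.31057889e-05, -5.20387101e+01,  4.64802790e+01,  1.65054901e-02,
       -2.75872189e-06,  7.20417773e-06]), 'tool_pos': array([0.19355999, 0.51456006, 0.23056074]), 'eef_rot': array([-1.79920687e+02,  1.91122100e-03,  1.59385400e+02]), 'contact_force': array([ 0.10013652,  0.54136127, -0.06291534]), 'torque': array([ 0.0095654 , -0.02576787, -0.00932104]), 'finger_gap': 1.0002680620768303}
scene {'vertical_fov': 49.795166369319375, 'cx': 321.85258052287037, 'cy': 197.89931439067468, 'k1': 0.030399746927035065, 'R': array([[ 0.02555075,  0.99965625, -0.0058774 ],
       [ 0.83150116, -0.02451575, -0.5549818 ],
       [-0.55493511,  0.00929314, -0.83184173]]), 't': array([-0.0364761 , -0.37218134,  1.32545954])}
top {'vertical_fov': 55.722519390877274, 'cx': 315.7258287466813, 'cy': 200.1802532843839, 'k1': -0.09329304050243002, 'R': array([[-0.01773323, -0.99948895,  0.02659639],
       [-0.99789217,  0.0160316 , -0.0628824 ],
       [ 0.06242388, -0.02765544, -0.9976665 ]]), 't': array([0.01006991, 0.52173843, 0.92627452])}
wrist {'vertical_fov': 61.448022060484455, 'cx': 316.36932803441294, 'cy': 196.35678100159004, 'k1': 0.021201389251092034, 'R': array([[ 0.35194771,  0.93601791, -0.00181139],
       [ 0.88626993, -0.33261845,  0.32232061],
       [ 0.30109536, -0.11504538, -0.94662883]]), 't': array([-0.54899845, -0.04287552,  0.38139255])}
```

View pics/scene0.png

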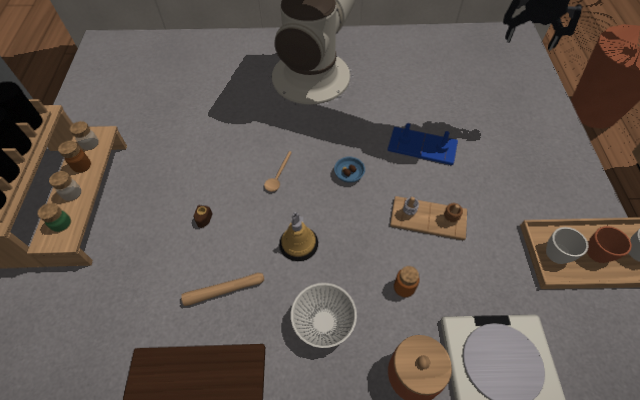

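View pics/top0.png

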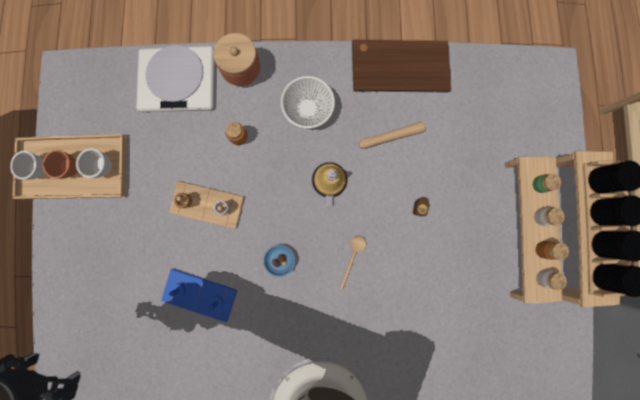

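View pics/wrist0.png

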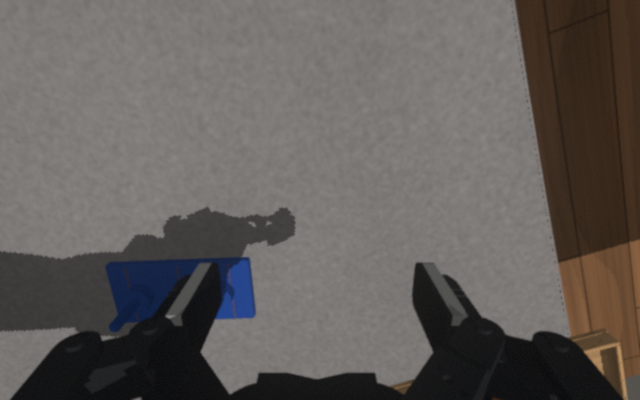

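```bash
python3 - <<'E'
from h import *
a=cv2.imread('pics/top0.png');b=cv2.imread('pics/scene0.png')
def c(im,x,y,w=100,h=75,k=4): return cv2.resize(im[y-h//2:y-h//2+h,x-w//2:x-w//2+w],(400,300),interpolation=cv2.INTER_CUBIC)
cv2.imwrite('pics/crops.png',np.vstack([np.hstack([c(a,205,205),c(b,430,210)]),np.hstack([c(a,422,208,60,45),c(a,335,175,60,45)])]))
cv2.imwrite('pics/crops2.png',np.hstack([c(b,203,213,60,45),c(b,298,232,80,60)]))
for cam in ['top','scene']:
    ci=camera_info(cam)
    for n in ['grinder','shoulder','stand','spring','knob','napkin_ring','dish','jar','suribachi']:
        for r in recognise(cam,n)[:3]:
            u,v=r['bbox'][:2];print(cam,n,np.round(r['bbox'],1),round(r['confidence'],2),np.round(atz(ci,u,v,0.0),3))
E
```

```text
top grinder [331.4 182.9  34.9  41.5] 0.73 [ 0.566 -0.04   0.   ]
top shoulder [235.6 130.8  20.1  17.5] 0.59 [0.705 0.203 0.   ]
top shoulder [184.2 201.6  23.9  13.2] 0.42 [0.525 0.335 0.   ]
top stand [392.2 136.7  67.5  27.2] 0.71 [ 0.685 -0.2    0.   ]
top stand [200.8 294.6  81.5  54. ] 0.58 [0.29  0.294 0.   ]
top stand [205.3 204.8  72.5  50.3] 0.57 [0.516 0.281 0.   ]
top spring [218.9 210.3  19.9  13.2] 0.68 [0.501 0.246 0.   ]
top knob [422.5 206.1  14.7  16. ] 0.69 [ 0.503 -0.273  0.   ]
top knob [276.8 259.8  34.2  31.4] 0.35 [0.374 0.101 0.   ]
top napkin_ring [183.6 201.6  19.4  13.9] 0.42 [0.525 0.337 0.   ]
top napkin_ring [352.8 264.1  21.1  52.4] 0.21 [ 0.36 -0.09  0.  ]
top dish [277.9 259.8  33.   30.3] 0.56 [0.374 0.098 0.   ]
top jar [236.1 132.9  19.7  17.4] 0.62 [0.699 0.202 0.   ]
top suribachi [308.5 101.4  53.7  50.8] 0.77 [0.78  0.015 0.   ]
scene grinder [295.9 238.6  39.1  49.3] 0.83 [ 0.562 -0.039  0.   ]
scene grinder [407.9 282.6  26.6  28.9] 0.58 [0.678 0.209 0.   ]
scene shoulder [297.  222.9  12.   17.9] 0.45 [ 0.519 -0.037  0.   ]
scene stand [428.  218.4  75.6  45.1] 0.84 [0.515 0.28  0.   ]
scene stand [350.1 169.8  30.3  26.3] 0.56 [0.362 0.101 0.   ]
scene spring [411.2 206.6  19.   16.1] 0.66 [0.481 0.244 0.   ]
scene knob [204.4 215.4  18.2  22.1] 0.65 [ 0.491 -0.262  0.   ]
scene napkin_ring [451.5 213.4  16.4  13.8] 0.66 [0.503 0.339 0.   ]
scene dish [349.8 168.3  28.7  20.4] 0.88 [0.357 0.101 0.   ]
scene jar [407.2 284.3  25.8  30.6] 0.93 [0.682 0.207 0.   ]
scene jar [296.1 236.9  39.2  51.9] 0.64 [ 0.557 -0.038  0.   ]
scene suribachi [325.  315.   66.3  63.8] 0.8 [0.746 0.024 0.   ]
```

View pics/crops.png

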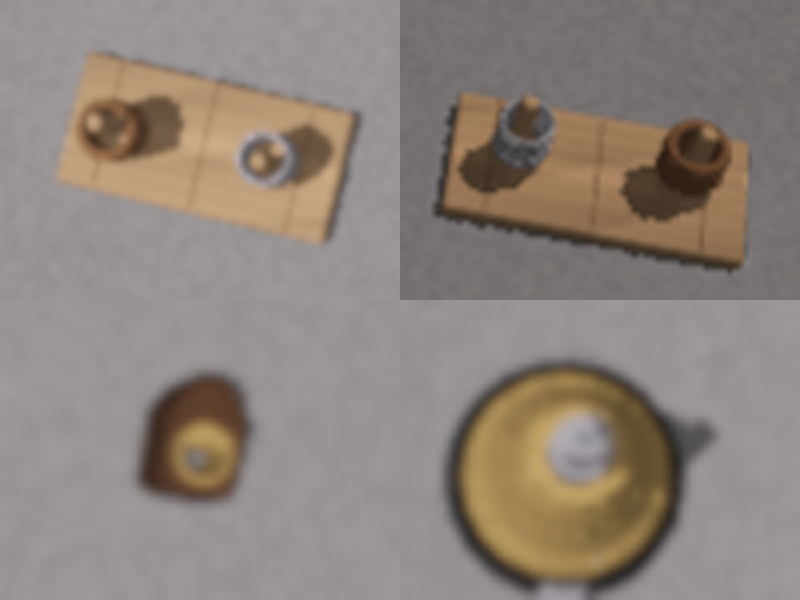

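View pics/crops2.png

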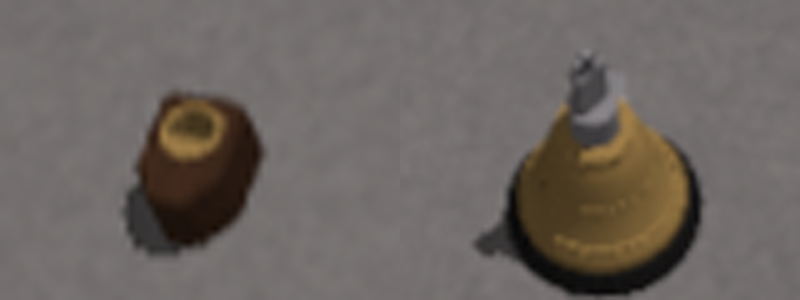

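```bash
cat >> h.py <<'E'
def tri(obs):
    A=np.zeros((3,3));b=np.zeros(3);L=[]
    for ci,u,v in obs:
        c,d=ray(ci,u,v);d=d/np.linalg.norm(d);P=np.eye(3)-np.outer(d,d);A+=P;b+=P@c;L.append((c,P))
    X=np.linalg.solve(A,b);return X,[np.linalg.norm(P@(X-c)) for c,P in L]
E
python3 - <<'E'
from h import *
T=camera_info('top');S=camera_info('scene');W=camera_info('wrist')
p=lambda n,*o:print(n,np.round(tri(o)[0],4),np.round(tri(o)[1],4))
p('springtop',(T,155+266/4,168+158/4),(S,380+525/4,173+118/4))
p('dowel tip',(T,155+260/4,168+158/4),(S,380+530/4,173+100/4))
p('knob bore',(T,422.75,209.25),(S,201.8,210.5))
p('ring top',(T,155+108/4,168+128/4),(S,380+697/4-100,173+147/4))
print('knob z.03',atz(T,422.75,209.25,.03),atz(S,201.8,210.5,.03))
print('spring z.058',atz(T,155+266/4,168+158/4,.058),atz(S,380+125/4,173+118/4,.058))
print('stand corners top')
for c in [(90,52),(357,113),(327,243),(58,180)]: print(atz(T,155+c[0]/4,168+c[1]/4,.012))
# shaft: top crop origin 305,153 scale 6.67 ; scene crop origin (258,202) scale 5
print('stud',tri([(T,305+583/6.667-60,153+145/6.667),(S,258+587/5-80,202+57/5)]))
print('foot',atz(T,305+(565-400)/6.667,153+175/6.667,.01))
s=robot.get_state();c=-np.array(W['R']).T@W['t']; print('wristcam',c,c-s['tool_pos'])
E
```

```text
springtop [0.5443 0.3045 0.1514] [0.1051 0.1051]
dowel tip [0.5429 0.304  0.164 ] [0.1039 0.1039]
knob bore [ 0.4941 -0.2631  0.0279] [0.0019 0.0019]
ring top [0.5253 0.3256 0.0525] [0.0021 0.0021]
knob z.03 [ 0.49408073 -0.26440329  0.03      ] [ 0.49583571 -0.26042066  0.03      ]
spring z.058 [0.50539802 0.22665155 0.058     ] [0.50592599 0.23087042 0.058     ]
stand corners top
[0.57609936 0.34853202 0.012     ]
[0.53481766 0.17968965 0.012     ]
[0.45403627 0.1989665  0.012     ]
[0.49578852 0.36846934 0.012     ]
stud (array([ 0.57061457, -0.03320274,  0.12729591]), [np.float64(0.00043495102884456117), np.float64(0.0004349510288445627)])
foot [ 0.57450809 -0.03521079  0.01      ]
wristcam [0.11639322 0.54351709 0.37449682] [-0.077277    0.02874739  0.14322746]
```

Emit:
{"method": "carry_out", "body": {
  "moves": "0.311 -0.286 -0.03 0 0 7 0.085;0.311 -0.286 -0.03 0 0 7 0.085;0.311 -0.286 -0.03 0 0 7 0.085;0.311 -0.286 -0.03 0 0 7 0.085;0.311 -0.286 -0.03 0 0 7 0.085;0.311 -0.286 -0.03 0 0 7 0.085;0.311 -0.286 -0.03 0 0 7 0.085;0.311 -0.286 -0.03 0 0 7 0.085"
}}

```text
clock: 1.72
tool_pos: [0.4379, 0.2896, 0.208]
eef_rot: [180.0, 0.0, 166.4]
contact_force: [0.2, 1.6, 0.7]
finger_gap: 0.995
```

Emit:
{"method": "carry_out", "body": {
  "moves": "0.035 -0.03 0 0 0 0 0.085;0.067 -0.06 0 0 0 0 0.085;0.067 -0.06 0 0 0 0 0.085;0.067 -0.06 0 0 0 0 0.085;0.067 -0.06 0 0 0 0 0.085;0.067 -0.06 0 0 0 0 0.085;0.067 -0.06 0 0 0 0 0.085;0.067 -0.06 0 0 0 0 0.085"
}}

```text
clock: 2.38
tool_pos: [0.5041, 0.2306, 0.2082]
eef_rot: [180.0, 0.0, 166.5]
contact_force: [-0.2, 0.6, -0.0]
finger_gap: 0.999
```

```bash
cat > look.py <<'E'
import sys
from h import *
import pickle
n=sys.argv[1]; s=robot.get_state(); W=camera_info('wrist'); im=snapshot('wrist')
cv2.imwrite(f'pics/{n}.png',im); pickle.dump((s,W),open(f'pics/{n}.pkl','wb'))
print(s['clock'],s['tool_pos'],s['eef_rot'],np.round(s['joints'],1))
for q in sys.argv[2:]:
    for r in recognise('wrist',q)[:2]: print(q,np.round(r['bbox'],1),round(r['confidence'],2))
E
python3 look.py w1 spring
```

```text
2.3833 [0.50411938 0.23062808 0.20821571] [1.79956976e+02 3.35043490e-02 1.66493728e+02] [24.6  5.1  7.6 92.5  0.  38.1]
spring [319.2 178.4  34.9  38.8] 0.87
spring [326.9 335.1  42.9  74.7] 0.5
```

View pics/w1.png

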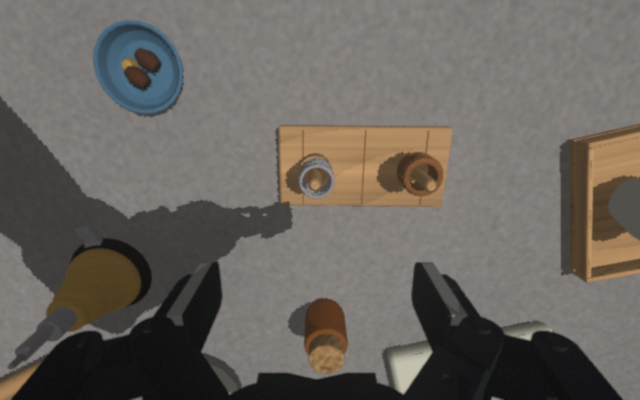

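```bash
python3 - <<'E'
from h import *
import pickle
im=cv2.imread('pics/w1.png');s,W=pickle.load(open('pics/w1.pkl','rb'))
cv2.imwrite('pics/w1c.png',cv2.resize(im[140:220,270:370],(800,640),interpolation=cv2.INTER_CUBIC)[:600])
for z in(.0,.028,.058): print(z,proj(W,[.5055,.229,z]))
E
```

```text
0.0 [315.55230341 164.85712185]
0.028 [315.49415728 171.48330895]
0.058 [315.42063022 179.85933917]
```

View pics/w1c.png

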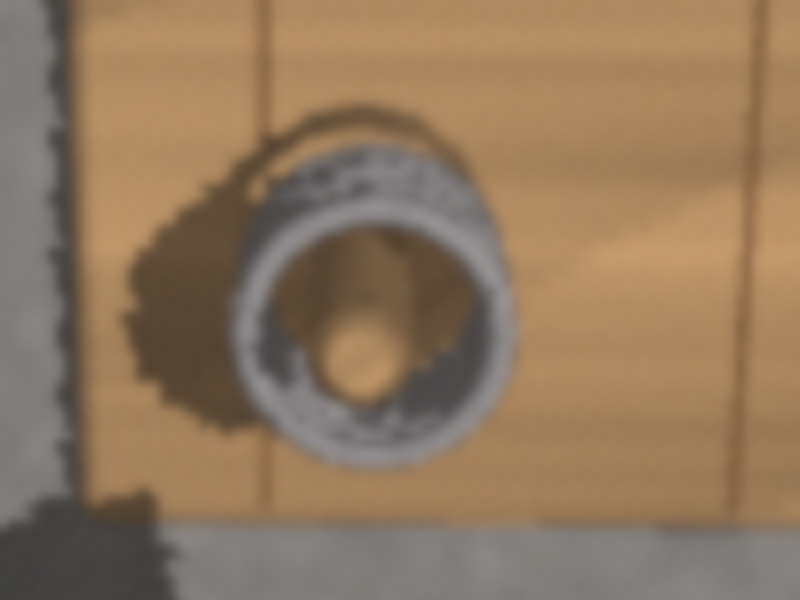

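```bash
python3 - <<'E'
from h import *
import pickle
s,W=pickle.load(open('pics/w1.pkl','rb'))
a=atz(W,316.4,181.1,.058);b=atz(W,314.9,183.6,.074);print(a,b,a-s['tool_pos'],proj(W,s['tool_pos']))
# pixel check of stand edges direction: plate left edge bottom/top
p=atz(W,279,205,.012);q=atz(W,442,206,.012);print(np.degrees(np.arctan2(*(q-p)[[1,0]])),q-p)
E
```

```text
[0.50684422 0.22958988 0.058     ] [0.50418484 0.22889644 0.074     ] [ 0.00272484 -0.0010382  -0.15021571] [317.27768061 262.65310118]
76.13314527142475 [0.0419332  0.16986552 0.        ]
```

Emit:
{"method": "carry_out", "body": {
  "moves": "0.003 -0.001 -0.035 0 0 0 0.085;0.003 -0.001 -0.075 0 0 0 0.085;0.003 -0.001 -0.115 0 0 0 0.085;0.003 -0.001 -0.15 0 0 0 0.07;0.003 -0.001 -0.175 0 0 0 0.06;0.003 -0.001 -0.184 0 0 0 0.05;0.003 -0.001 -0.184 0 0 0 0.045;0.003 -0.001 -0.184 0 0 0 0.045"
}}

```text
clock: 3.15
tool_pos: [0.5077, 0.2298, 0.0254]
eef_rot: [179.9, 0.1, 166.5]
contact_force: [-0.7, -0.5, 0.7]
finger_gap: 0.521
```

```bash
python3 look.py w2
```

```text
3.15 [0.50765094 0.22984643 0.02539035] [1.79924388e+02 7.89964623e-02 1.66499057e+02] [ 24.4   7.  -10.6  72.3   0.   37.9]
```

View pics/w2.png

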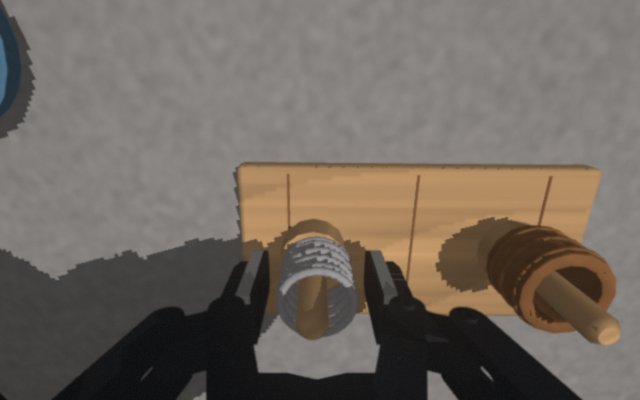

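Emit:
{"method": "carry_out", "body": {
  "moves": "0 0 -0.001 0 0 0 0.025;0 0 -0.001 0 0 0 0.02;0 0 -0.001 0 0 0 0.02;0 0 -0.001 0 0 0 0.02;0 0 -0.001 0 0 0 0.02;0 0 0.01 0 0 0 0.02;0 0 0.03 0 0 0 0.02;0 0 0.06 0 0 0 0.02"
}}

```text
clock: 3.87
tool_pos: [0.507, 0.2294, 0.0856]
eef_rot: [180.0, -0.0, 166.5]
contact_force: [0.5, -1.0, -0.3]
finger_gap: 0.382
```

```bash
python3 look.py w3 spring
```

```text
3.8667 [0.50698486 0.22944728 0.0856393 ] [ 1.79999801e+02 -1.68217509e-02  1.66489677e+02] [24.3  5.5 -5.4 79.1  0.  37.9]
spring [318.9 280.2  80.6 100.3] 0.82
```

View pics/w3.png

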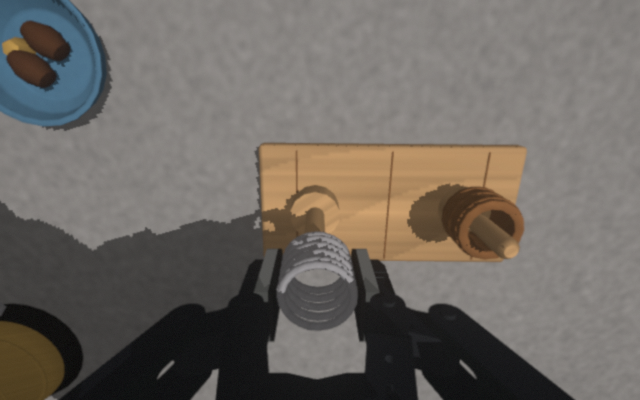

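Emit:
{"method": "carry_out", "body": {
  "moves": "0 0 0.03 0 0 0 0.02;0.02 -0.03 0.055 0 0 0 0.02;0.038 -0.063 0.075 0 0 0 0.02;0.058 -0.097 0.078 0 0 0 0.02;0.078 -0.13 0.078 0 0 0 0.02;0.098 -0.163 0.078 0 0 0 0.02;0.118 -0.197 0.078 0 0 0 0.02;0.138 -0.23 0.078 0 0 0 0.02"
}}

```text
clock: 4.63
tool_pos: [0.6491, -0.001, 0.1709]
eef_rot: [179.6, 0.5, 166.5]
contact_force: [0.3, -0.4, -0.5]
finger_gap: 0.38
```

Emit:
{"method": "carry_out", "body": {
  "moves": "0.02 -0.035 0 0 0 0 0.02;0.02 -0.045 0 0 0 0 0.02;0.02 -0.05 0 0 0 0 0.02;0.02 -0.05 0 0 0 0 0.02;0.02 -0.05 0 0 0 0 0.02;0.02 -0.05 0 0 0 0 0.02;0.02 -0.05 0 0 0 0 0.02;0.02 -0.05 0 0 0 0 0.02"
}}

```text
clock: 5.3
tool_pos: [0.6689, -0.0498, 0.1713]
eef_rot: [179.6, 0.6, 166.6]
contact_force: [-0.1, -0.7, -0.3]
finger_gap: 0.381
```

```bash
python3 look.py w4; python3 - <<'E'
import cv2
im=cv2.imread('pics/w4.png')
E
```

```text
5.3 [ 0.66885166 -0.04979102  0.17135   ] [179.59215582   0.55848813 166.56748057] [-4.4 20.7 21.9 90.6  0.3  9. ]
```

View pics/w4.png

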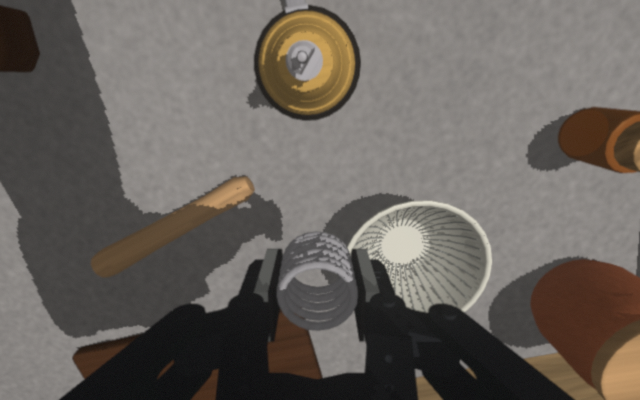

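```bash
python3 - <<'E'
from h import *
import pickle
im=cv2.imread('pics/w4.png');s,W=pickle.load(open('pics/w4.pkl','rb'))
cv2.imwrite('pics/w4c.png',cv2.resize(im[35:91,270:340],(800,640),interpolation=cv2.INTER_CUBIC)[:600])
for z in(.078,.098,.138): print(z,proj(W,[.571,-.034,z]))
E
```

```text
0.078 [304.69248293  52.96851239]
0.098 [303.80485843  50.60221069]
0.138 [301.40329225  44.1986294 ]
```

View pics/w4c.png

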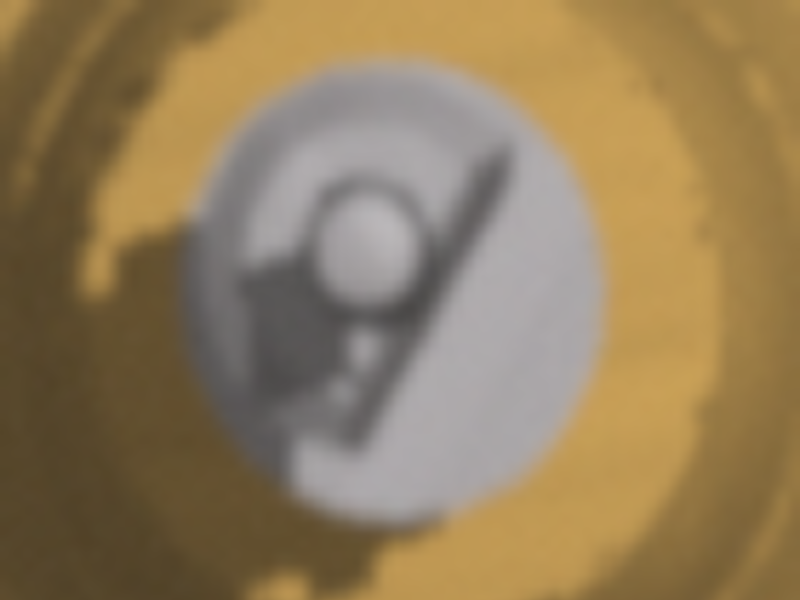

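```bash
python3 - <<'E'
from h import *
import pickle
s,W=pickle.load(open('pics/w4.pkl','rb'))
g=lambda x,y,z:atz(W,270+x/11.43-.5,35+y/11.43-.5,z)
print('stud',g(370,248,.138),'shoulder',g(397,292,.098))
for z in (.124,.098):
    a,b=g(500,160,z),g(355,440,z);d=b-a
    print(z,a,b,'normal heading',np.degrees(np.arctan2(d[1],d[0])))
# edge width
print('w',g(190,292,.098)-g(605,292,.098),g(397,58,.098)-g(397,525,.098))
T=camera_info('top');S=camera_info('scene')
print(proj(T,[.577,-.034,.138]),proj(S,[.577,-.034,.138]),proj(T,[.571,-.034,.138]))
E
```

```text
stud [ 0.57613061 -0.03507681  0.138     ] shoulder [ 0.57601877 -0.03500512  0.098     ]
0.124 [ 0.5730896  -0.02874131  0.124     ] [ 0.58300393 -0.03803126  0.124     ] normal heading -43.137848961297244
0.098 [ 0.57118751 -0.02833872  0.098     ] [ 0.58246043 -0.03890171  0.098     ] normal heading -43.137848961297315
w [-0.00497701 -0.02093778  0.        ] [-0.02166395  0.0054581   0.        ]
[332.89515463 171.20585459] [294.4814252  213.31554899] [332.95337083 173.933374  ]
```

```bash
cat >> h.py <<'E'
from scipy.spatial.transform import Rotation as Ro
def fix(s,yaw):
    return (Ro.from_euler('xyz',[180,0,yaw],degrees=True)*Ro.from_euler('xyz',s['eef_rot'],degrees=True).inv()).as_rotvec(degrees=True)
E
python3 - <<'E'
from h import *
import pickle
im=cv2.imread('pics/w4.png');s,W=pickle.load(open('pics/w4.pkl','rb'))
cv2.imwrite('pics/w4d.png',cv2.resize(im[220:340,240:400],(800,600),interpolation=cv2.INTER_CUBIC))
print(fix(s,166.5), np.array([.5761,-.035,.171])-s['tool_pos'])
R=Ro.from_euler('xyz',s['eef_rot'],degrees=True).as_matrix()
for z in(-.0336,-.0036):
  for x in (-.013,0,.013): print(x,z,proj(W,s['tool_pos']+R@[x,0,z]))
E
```

```text
[-0.26657219  0.63810652 -0.06946747] [-0.09275166  0.01479102 -0.00035   ]
-0.013 -0.0336 [317.45180861 334.54569025]
0 -0.0336 [317.48989289 306.95861089]
0.013 -0.0336 [317.53075486 277.64056886]
-0.013 -0.0036 [317.29489537 290.23666735]
0 -0.0036 [317.32249264 266.5299639 ]
0.013 -0.0036 [317.35176404 241.58513729]
```

View pics/w4d.png

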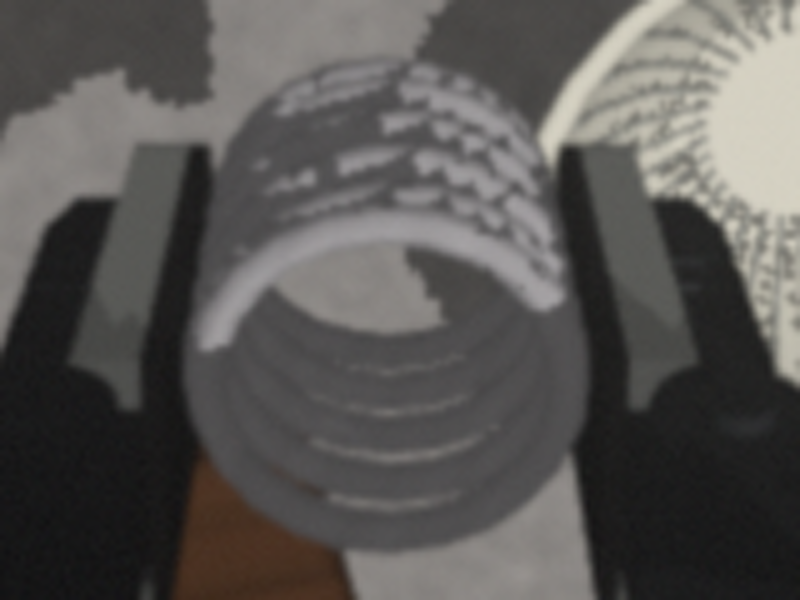

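```bash
python3 - <<'E'
from h import *
import pickle
out=[]
for n,zt,zb in (('w2',.058,.028),('w3',None,None),('w4',None,None)):
    im=cv2.imread(f'pics/{n}.png');s,W=pickle.load(open(f'pics/{n}.pkl','rb'))
    k=3;big=cv2.resize(im[220:350,250:390],None,fx=k,fy=k,interpolation=cv2.INTER_CUBIC)[:,:400]
    R=Ro.from_euler('xyz',s['eef_rot'],degrees=True).as_matrix()
    for (off,col) in ((.0,(0,255,0)),(.03,(0,0,255))):
        P=[]
        for a in np.linspace(0,6.28,60):
            d=np.array([np.cos(a),np.sin(a),0])*.0165
            if n=='w2': X=np.array([.5068,.2296,.028+off])+d
            else: X=s['tool_pos']+R@(d*[1,-1,1]+[0,0,-.0036-off])
            u=proj(W,X);P.append(((u-[250,220]+.5)*k))
        cv2.polylines(big,[np.array(P).astype(int)],True,col,1)
    out.append(big)
cv2.imwrite('pics/cmp.png',cv2.resize(np.hstack(out),(798,260)))
cv2.imwrite('pics/cmp.png',np.vstack([np.hstack(out[:2])]))
cv2.imwrite('pics/cmp2.png',out[2])
E
```

```text
(no output)
```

View pics/cmp.png

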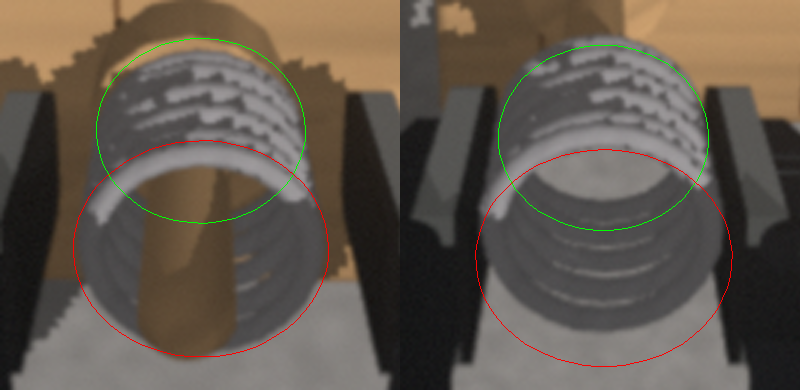

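View pics/cmp2.png

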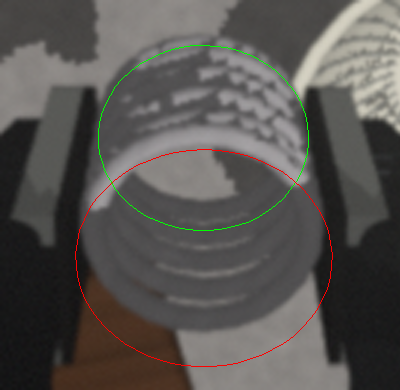

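```bash
python3 - <<'E'
from h import *
import pickle
out=[]
def circ(big,W,c,r,o,k,col):
    P=[(proj(W,np.array(c)+[r*np.cos(a),r*np.sin(a),0])-o+.5)*k for a in np.linspace(0,6.28,60)]
    cv2.polylines(big,[np.array(P).astype(int)],True,col,1)
for n,(x,y,w,h),k in (('w1',(270,140,100,75),4),('w2',(250,240,133,100),3),('w4',(240,10,133,110),3)):
    im=cv2.imread(f'pics/{n}.png');s,W=pickle.load(open(f'pics/{n}.pkl','rb'))
    big=cv2.resize(im[y:y+h,x:x+w],None,fx=k,fy=k,interpolation=cv2.INTER_CUBIC)
    o=np.array([x,y])
    if n!='w4':
        circ(big,W,[.5068,.2296,.058],.0165,o,k,(0,0,255));circ(big,W,[.5068,.2296,.074],.006,o,k,(255,0,0));circ(big,W,[.5068,.2296,.028],.016,o,k,(0,255,0))
    else:
        c=[.5761,-.035]
        for z,r in((.138,.0025),(.098,.011),(.078,.0175),(.003,.046)): circ(big,W,c+[z],r,o,k,(0,0,255))
    cv2.imwrite(f'pics/ov_{n}.png',big);print(big.shape)
    print(n,np.array(W['R'])@s['tool_pos']+W['t'])
a=cv2.imread('pics/ov_w1.png')[:300,:400];b=cv2.imread('pics/ov_w2.png')[:300,:399]
cv2.imwrite('pics/ov.png',np.hstack([a,b]))
E
```

```text
(300, 400, 3)
w1 [0.00043735 0.03191986 0.16215685]
(300, 399, 3)
w2 [0.00047906 0.03194873 0.16213325]
(330, 399, 3)
w4 [0.00045111 0.03190821 0.1621341 ]
```

View pics/ov.png

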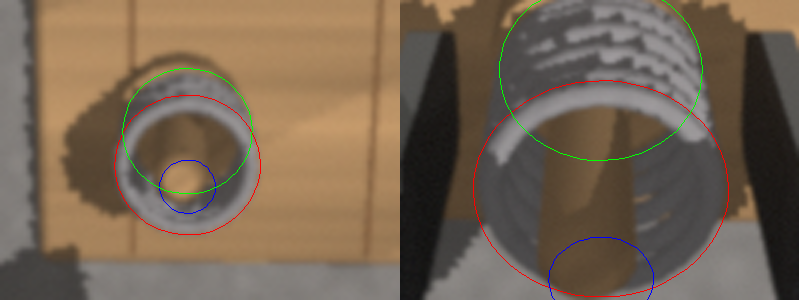

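View pics/ov_w4.png

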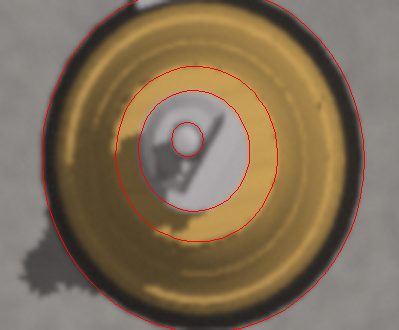

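Emit:
{"method": "carry_out", "body": {
  "moves": "-0.035 0.006 0 -0.27 0.64 0 0.02;-0.07 0.011 0 -0.27 0.64 0 0.02;-0.09 0.0142 -0.005 -0.27 0.64 0 0.02;-0.09 0.0142 -0.018 -0.27 0.64 0 0.02;-0.09 0.0142 -0.024 -0.27 0.64 0 0.02;-0.09 0.0142 -0.024 -0.27 0.64 0 0.02;-0.09 0.0142 -0.024 -0.27 0.64 0 0.02;-0.09 0.0142 -0.024 -0.27 0.64 0 0.02"
}}

```text
clock: 6.02
tool_pos: [0.5795, -0.0358, 0.1475]
eef_rot: [-180.0, 0.0, 166.6]
contact_force: [0.7, -0.3, -0.4]
finger_gap: 0.382
```

```bash
python3 look.py w5; python3 - <<'E'
from h import *
import pickle
im=cv2.imread('pics/w5.png');s,W=pickle.load(open('pics/w5.pkl','rb'))
b=snapshot('scene');cv2.imwrite('pics/s5.png',b)
x=cv2.resize(im[220:370,240:390],(600,600),interpolation=cv2.INTER_CUBIC)
c=[.5761,-.035]
for z,r in((.138,.0025),(.126,.008),(.098,.011)):
    P=[(proj(W,np.array(c+[z])+[r*np.cos(a),r*np.sin(a),0])-[240,220]+.5)*4 for a in np.linspace(0,6.28,60)]
    cv2.polylines(x,[np.array(P).astype(int)],True,(0,0,255),1)
cv2.imwrite('pics/w5c.png',x)
cv2.imwrite('pics/s5c.png',cv2.resize(b[150:270,240:360],(600,600),interpolation=cv2.INTER_CUBIC))
E
```

```text
6.0167 [ 0.57946454 -0.03576921  0.14753171] [-1.79996417e+02  8.67488035e-03  1.66560988e+02] [-3.5  8.3  4.4 86.1 -0.   9.9]
```

View pics/w5c.png

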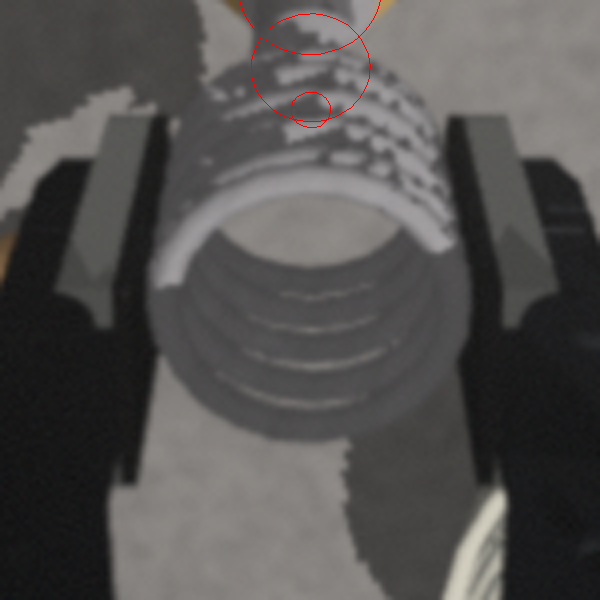

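View pics/s5c.png

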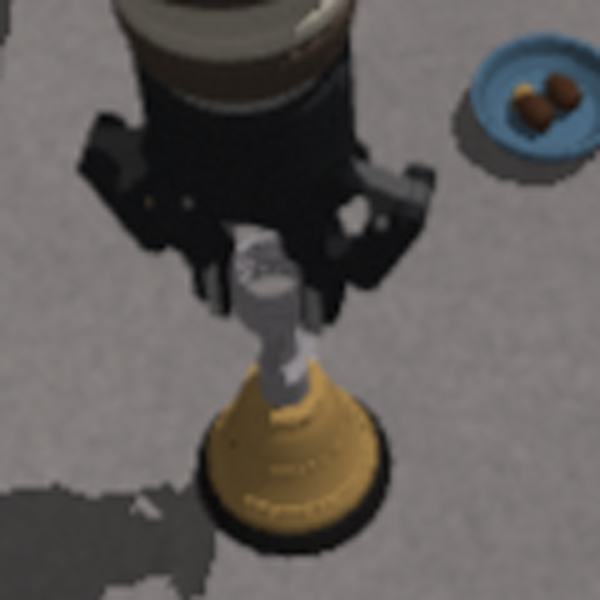

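```bash
cat > ov.py <<'E'
from h import *
S=camera_info('scene')
def ovl(fn,out,box,k,items,ci=S):
    x,y,w,h=box
    b=cv2.imread(fn) if isinstance(fn,str) else fn
    g=cv2.resize(b[y:y+h,x:x+w],None,fx=k,fy=k,interpolation=cv2.INTER_CUBIC)
    for c,r,col in items:
        P=[(proj(ci,np.array(c)+[r*np.cos(a),r*np.sin(a),0])-[x,y]+.5)*k for a in np.linspace(0,6.28,60)]
        cv2.polylines(g,[np.array(P).astype(int)],True,col,1)
    cv2.imwrite(out,g)
E
python3 - <<'E'
from ov import *
R=(0,0,255);G=(0,255,0);B=(255,0,0)
c=[.5761,-.035]
ovl('pics/s5.png','pics/s5o.png',(270,180,60,80),10-3,[(c+[.0],.046,R),(c+[.078],.0175,R),(c+[.098],.011,G),(c+[.151],.0165,B),(c+[.181],.0165,B)])
E
```

```text
(no output)
```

View pics/s5o.png

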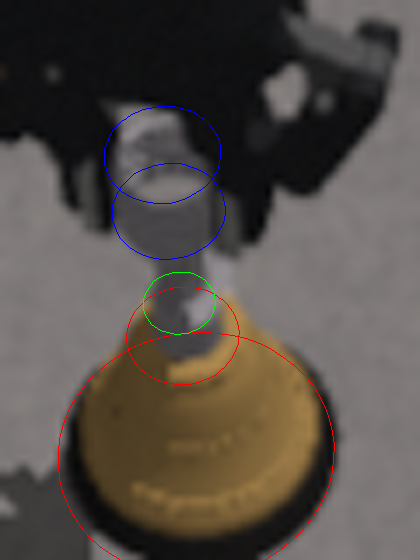

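```bash
python3 - <<'E'
import cv2
b=cv2.imread('pics/s5.png');a=cv2.imread('pics/scene0.png')
f=lambda i:cv2.resize(i[190:240,277:317],(400,500),interpolation=cv2.INTER_CUBIC)
cv2.imwrite('pics/s5z.png',cv2.hconcat([f(a),f(b)]))
E
```

```text
(no output)
```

View pics/s5z.png

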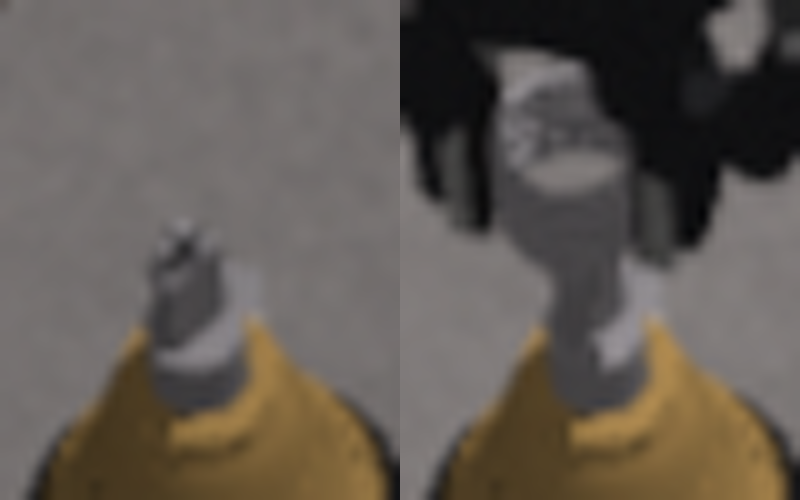

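```bash
python3 - <<'E'
from h import *
S=camera_info('scene')
print('stud',atz(S,294.8,211.7,.138), 'shaft base front bottom',atz(S,296.3,190+40.8-.5,.078))
print(proj(S,[.5761,-.035,.138]),proj(S,[.5761,-.035,.088]))
for X in ([.5761,-.0515,.166],[.5761,-.0185,.166],[.5761,-.035,.166],[.5761,-.035,.181],[.5761,-.035,.151]): print(X,proj(S,X))
E
```

```text
stud [ 0.57308951 -0.03337905  0.138     ] shaft base front bottom [ 0.58334147 -0.03350269  0.078     ]
[294.00155778 212.9568405 ] [295.37810224 225.11568608]
[0.5761, -0.0515, 0.166] [284.96688461 205.84265818]
[0.5761, -0.0185, 0.166] [301.37320244 205.4367279 ]
[0.5761, -0.035, 0.166] [293.17244512 205.63955623]
[0.5761, -0.035, 0.181] [292.70948222 201.55571786]
[0.5761, -0.035, 0.151] [293.62213001 209.60764881]
```

```bash
python3 - <<'E'
from h import *
S=camera_info('scene')
from scipy.optimize import least_squares
def m(p):
    x,z=p; return [proj(S,[x+.013,-.036,z+.030])[1],proj(S,[x-.013,-.036,z])[1],proj(S,[x+.0165,-.036,z])[1]]
print(m([.5761,.151]),m([.5761,.147]),m([.5791,.151]))
for o in ([208.8,204.7],):
    r=least_squares(lambda p:(np.array(m(p))[:2]-o),[.576,.151],x_scale=.01);print(r.x)
E
```

```text
[np.float64(207.09539753065215), np.float64(204.272439400073), np.float64(216.53504930076787)] [np.float64(208.1837501655723), np.float64(205.3231689679431), np.float64(217.55892570426855)] [np.float64(208.38434168557902), np.float64(205.49869738569635), np.float64(217.80810468127345)]
[0.71766591 0.36890501]
```

Emit:
{"method": "carry_out", "body": {
  "moves": "-0.0019 0.0004 0 0 0 0 0.02;-0.0019 0.0004 -0.01 0 0 0 0.02;-0.0019 0.0004 -0.02 0 0 0 0.02;-0.0019 0.0004 -0.03 0 0 0 0.02;-0.0019 0.0004 -0.038 0 0 0 0.02;-0.0019 0.0004 -0.042 0 0 0 0.02;-0.0019 0.0004 -0.042 0 0 0 0.02;-0.0019 0.0004 -0.042 0 0 0 0.02"
}}

```text
clock: 6.78
tool_pos: [0.5774, -0.0355, 0.1053]
eef_rot: [-180.0, -0.0, 166.6]
contact_force: [0.5, 0.8, -0.2]
finger_gap: 0.38
```

```bash
python3 look.py w6; python3 - <<'E'
from ov import *
import pickle
s,W=pickle.load(open('pics/w6.pkl','rb'));print(s['contact_force'])
c=[.5761,-.035];R=(0,0,255)
b=snapshot('scene');cv2.imwrite('pics/s6.png',b)
ovl('pics/w6.png','pics/w6c.png',(240,220,150,150),4,[(c+[.138],.0025,R)],W)
cv2.imwrite('pics/s6c.png',cv2.resize(b[190:240,277:317],(480,600),interpolation=cv2.INTER_CUBIC))
E
```

```text
6.7833 [ 0.57743488 -0.03545545  0.10534407] [-1.79992447e+02 -8.55804224e-03  1.66551981e+02] [-3.5  8.2 -0.3 81.5 -0.   9.9]
[ 0.47335533  0.78844527 -0.22183545]
```

View pics/w6c.png

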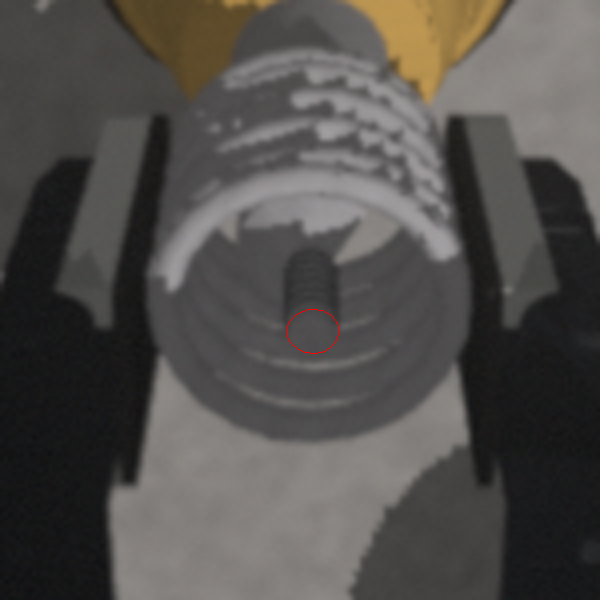

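View pics/s6c.png

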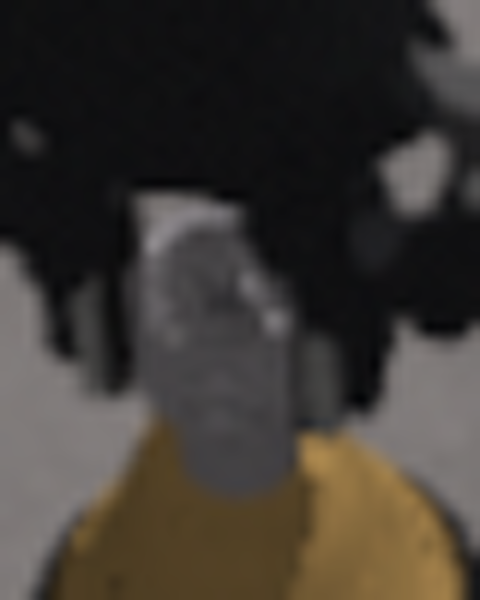

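Emit:
{"method": "carry_out", "body": {
  "moves": "0.0003 0.0003 -0.004 0 0 0 0.02;0.0003 0.0003 -0.008 0 0 0 0.02;0.0003 0.0003 -0.012 0 0 0 0.02;0.0003 0.0003 -0.015 0 0 0 0.02;0.0003 0.0003 -0.018 0 0 0 0.02;0.0003 0.0003 -0.02 0 0 0 0.02;0.0003 0.0003 -0.02 0 0 0 0.02;0.0003 0.0003 -0.02 0 0 0 0.02"
}}

```text
clock: 7.55
tool_pos: [0.5781, -0.0352, 0.086]
eef_rot: [180.0, 0.0, 166.6]
contact_force: [-0.3, -0.3, -0.8]
finger_gap: 0.38
```

```bash
python3 look.py w7; python3 - <<'E'
from ov import *
import pickle
s,W=pickle.load(open('pics/w7.pkl','rb'));print(s['contact_force'])
ovl('pics/w7.png','pics/w7c.png',(240,200,150,150),4,[],W)
E
```

```text
7.55 [ 0.5780635  -0.03515055  0.08598841] [1.79996127e+02 4.92748378e-02 1.66551941e+02] [-3.5  8.5 -2.1 79.3 -0.  10. ]
[-0.26456477 -0.33116335 -0.83429902]
```

View pics/w7c.png

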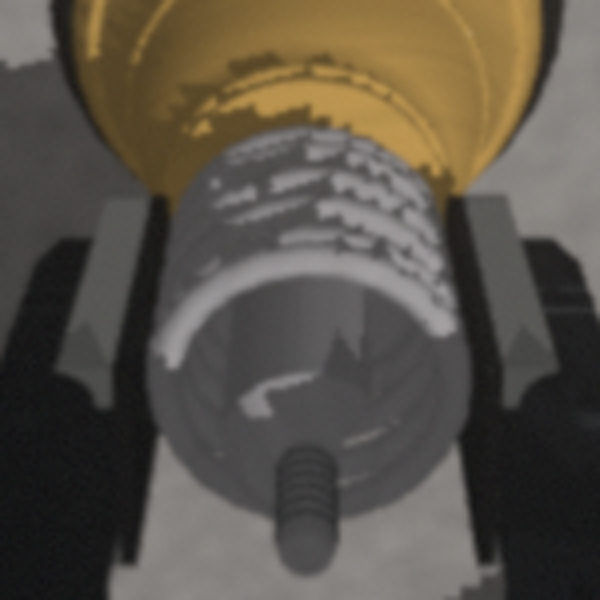

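Emit:
{"method": "carry_out", "body": {
  "moves": "0 0 -0.0025 0 0 0 0.02;0 0 -0.005 0 0 0 0.02;0 0 -0.005 0 0 0 0.02;0 0 -0.005 0 0 0 0.045;0 0 -0.005 0 0 0 0.06;0 0 -0.005 0 0 0 0.06;0 0 -0.005 0 0 0 0.06;0 0 -0.005 0 0 0 0.06"
}}

```text
clock: 8.27
tool_pos: [0.5782, -0.0352, 0.0813]
eef_rot: [180.0, 0.1, 166.6]
contact_force: [-0.4, -0.3, 0.4]
finger_gap: 0.704
```

```bash
python3 look.py w8; python3 - <<'E'
from ov import *
import pickle
s,W=pickle.load(open('pics/w8.pkl','rb'));print(s['contact_force'])
ovl('pics/w8.png','pics/w8c.png',(240,200,150,150),4,[],W)
E
```

```text
8.2667 [ 0.57822996 -0.03515879  0.08127302] [1.79991654e+02 7.47750653e-02 1.66554635e+02] [-3.5  8.6 -2.6 78.8 -0.  10. ]
[-0.42291141 -0.2721997   0.39034416]
```

View pics/w8c.png

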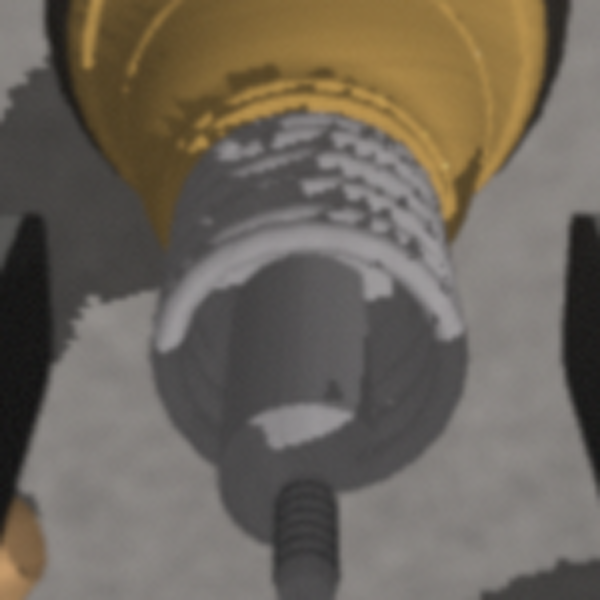

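Emit:
{"method": "carry_out", "body": {
  "moves": "0 0 0.03 0 0 0 0.06;0 0 0.07 0 0 0 0.06;-0.008 -0.03 0.1 0 0 0 0.08;-0.02 -0.065 0.118 0 0 0 0.08;-0.033 -0.103 0.118 0 0 0 0.08;-0.047 -0.14 0.118 0 0 0 0.08;-0.06 -0.178 0.118 0 0 0 0.08;-0.074 -0.215 0.118 0 0 0 0.08"
}}

```text
clock: 8.98
tool_pos: [0.5034, -0.2519, 0.1996]
eef_rot: [-180.0, 0.1, 166.6]
contact_force: [1.1, 1.0, -0.7]
finger_gap: 0.938
```

Emit:
{"method": "carry_out", "body": {
  "moves": "-0.005 -0.01 0 0 0 0 0.08;-0.009 -0.012 0 0 0 0 0.08;-0.009 -0.012 0 0 0 0 0.08;-0.009 -0.012 0 0 0 0 0.08;-0.009 -0.012 0 0 0 0 0.08;-0.009 -0.012 0 0 0 0 0.08;-0.009 -0.012 0 0 0 0 0.08;-0.009 -0.012 0 0 0 0 0.08"
}}

```text
clock: 9.65
tool_pos: [0.4948, -0.2632, 0.1996]
eef_rot: [-180.0, 0.1, 166.6]
contact_force: [-0.1, 0.2, -0.5]
finger_gap: 0.933
```

```bash
python3 look.py w9 knob nose
```

```text
9.65 [ 0.49482702 -0.26316101  0.19959252] [-1.79996641e+02  1.18544986e-01  1.66639373e+02] [-28.    5.7   7.4  91.5   0.  -14.7]
knob [318.4 176.4  32.1  51.4] 0.8
nose [317.2 179.8  37.6  56.6] 0.59
nose [601.2 349.6  77.6 100.3] 0.16
```

View pics/w9.png

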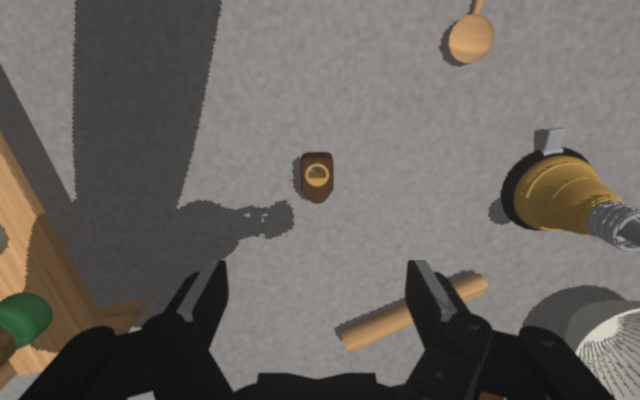

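```bash
python3 - <<'E'
from h import *
im=cv2.imread('pics/w9.png')
cv2.imwrite('pics/w9c.png',cv2.resize(im[145:210,285:350],(600,600),interpolation=cv2.INTER_CUBIC))
E
```

```text
(no output)
```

View pics/w9c.png

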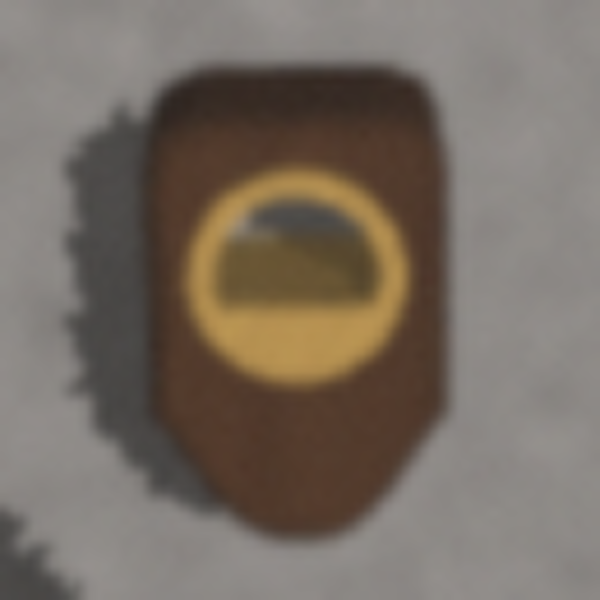

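```bash
python3 - <<'E'
from h import *
import pickle
s,W=pickle.load(open('pics/w9.pkl','rb'))
k=600/65
g=lambda x,y,z=.03:atz(W,285+x/k-.5,145+y/k-.5,z)
h=lambda a,b:np.degrees(np.arctan2(*(b-a)[[1,0]]))
b=g(297,277);n=g(297,540);print('bush',b,'nose',n,np.linalg.norm(n-b),h(b,n))
print('left',h(g(157,130),g(155,410)),'right',h(g(440,130),g(447,400)),'flat',h(g(222,305),g(375,300))-90)
print('width',np.linalg.norm(g(155,277)-g(444,277)), 'midside',(g(155,277)+g(444,277))/2)
print(b-s['tool_pos'])
E
```

```text
bush [ 0.49689092 -0.26389648  0.03      ] nose [ 0.52523486 -0.27061452  0.03      ] 0.02912920919065938 -13.334107391656671
left -14.580102681048738 right -11.013396805532228 flat -11.401570523180453
width 0.030073364928610527 midside [ 0.49695182 -0.26364404  0.03      ]
[ 0.00206391 -0.00073547 -0.16959252]
```

Emit:
{"method": "carry_out", "body": {
  "moves": "0.0031 -0.0009 -0.035 0 0 0.5 0.08;0.0031 -0.0009 -0.075 0 0 0.5 0.08;0.0031 -0.0009 -0.115 0 0 0.5 0.07;0.0031 -0.0009 -0.15 0 0 0.5 0.06;0.0031 -0.0009 -0.178 0 0 0.5 0.055;0.0031 -0.0009 -0.19 0 0 0.5 0.05;0.0031 -0.0009 -0.196 0 0 0.5 0.05;0.0031 -0.0009 -0.196 0 0 0.5 0.05"
}}

```text
clock: 10.47
tool_pos: [0.4976, -0.2644, 0.0033]
eef_rot: [180.0, 0.1, 167.1]
contact_force: [-0.4, 0.2, 0.9]
finger_gap: 0.585
```

```bash
python3 look.py w10
```

```text
10.4667 [ 0.49757689 -0.26435785  0.00334102] [1.79988901e+02 7.08663528e-02 1.67101775e+02] [-28.    8.6 -11.3  70.    0.  -15.1]
```

View pics/w10.png

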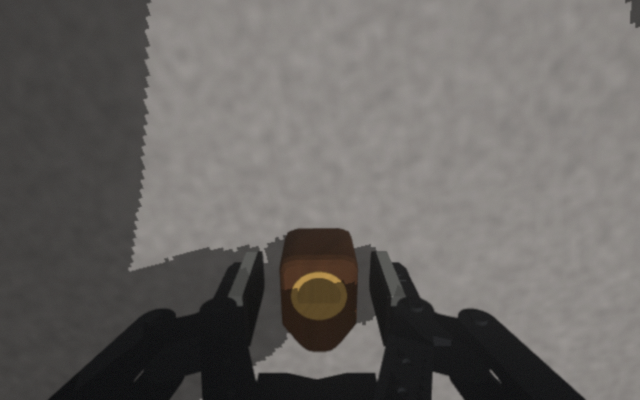

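Emit:
{"method": "carry_out", "body": {
  "moves": "0 0 0 0 0 0 0.02;0 0 0 0 0 0 0.02;0 0 0 0 0 0 0.02;0 0 0 0 0 0 0.02;0 0 0 0 0 0 0.02;0 0 0.01 0 0 0 0.02;0 0 0.03 0 0 0 0.02;0 0 0.06 0 0 0 0.02"
}}

```text
clock: 11.18
tool_pos: [0.4971, -0.2641, 0.0643]
eef_rot: [180.0, -0.0, 167.1]
contact_force: [0.5, -0.4, -1.5]
finger_gap: 0.364
```

```bash
python3 look.py w11; python3 - <<'E'
from ov import *
import pickle
s,W=pickle.load(open('pics/w11.pkl','rb'))
R=Ro.from_euler('xyz',s['eef_rot'],degrees=True).as_matrix()
o=s['tool_pos']+R@[.0007,0,-.027]
ovl('pics/w11.png','pics/w11c.png',(250,210,150,150),4,[(o,.0087,(0,0,255)),(o,.0115,(0,255,0))],W)
E
```

```text
11.1833 [ 0.49709236 -0.26412162  0.06426041] [ 1.79968359e+02 -1.20841384e-02  1.67099859e+02] [-28.    6.8  -6.4  76.8   0.  -15.1]
```

View pics/w11c.png

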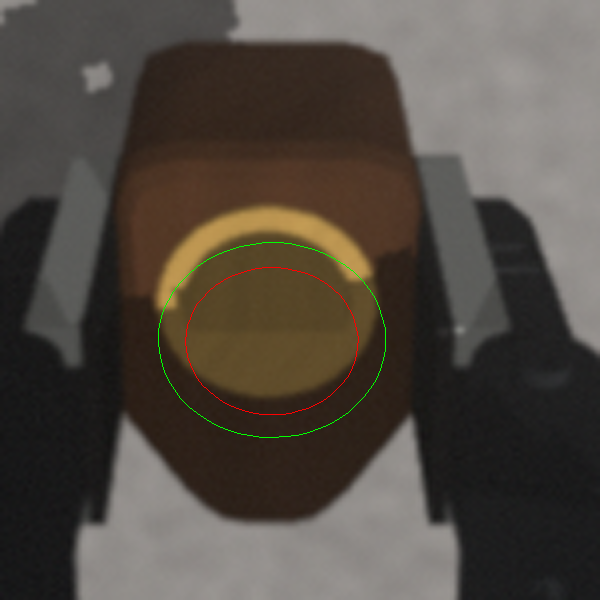

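Emit:
{"method": "carry_out", "body": {
  "moves": "0 0 0.04 0 0 7 0.02;0 0 0.08 0 0 14 0.02;0.015 0.03 0.11 0 0 21 0.02;0.03 0.062 0.126 0 0 28 0.02;0.046 0.096 0.126 0 0 35 0.02;0.062 0.13 0.126 0 0 42 0.02;0.078 0.164 0.126 0 0 49 0.02;0.094 0.198 0.126 0 0 56 0.02"
}}

```text
clock: 11.9
tool_pos: [0.5946, -0.0659, 0.1999]
eef_rot: [-179.8, 0.6, -136.6]
contact_force: [0.9, -0.2, -1.7]
finger_gap: 0.361
```

Emit:
{"method": "carry_out", "body": {
  "moves": "0.018 0.036 0 0 0 3.8 0.02;0.036 0.072 0 0 0 3.8 0.02;0.054 0.106 0 0 0 3.8 0.02;0.054 0.106 0 0 0 3.8 0.02;0.054 0.106 0 0 0 3.8 0.02;0.054 0.106 0 0 0 3.8 0.02;0.054 0.106 0 0 0 3.8 0.02;0.054 0.106 0 0 0 3.8 0.02"
}}

```text
clock: 12.57
tool_pos: [0.6483, 0.0389, 0.2007]
eef_rot: [-179.8, 0.6, -132.9]
contact_force: [0.5, 0.1, -0.4]
finger_gap: 0.36
```

```bash
python3 look.py w12
```

```text
12.5667 [0.64827528 0.03888124 0.2006625 ] [-179.76288953    0.62192228 -132.85038838] [  3.3  18.   21.8  93.2   0.3 -43.8]
```

View pics/w12.png

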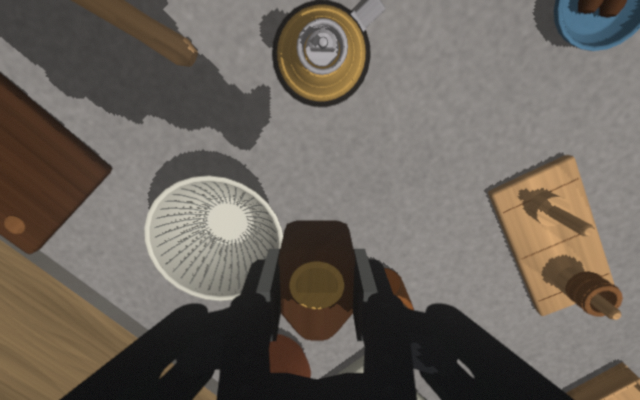

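```bash
python3 - <<'E'
from h import *
im=cv2.imread('pics/w12.png')
cv2.imwrite('pics/w12c.png',cv2.resize(im[15:75,290:350],(600,600),interpolation=cv2.INTER_CUBIC))
E
```

```text
(no output)
```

View pics/w12c.png

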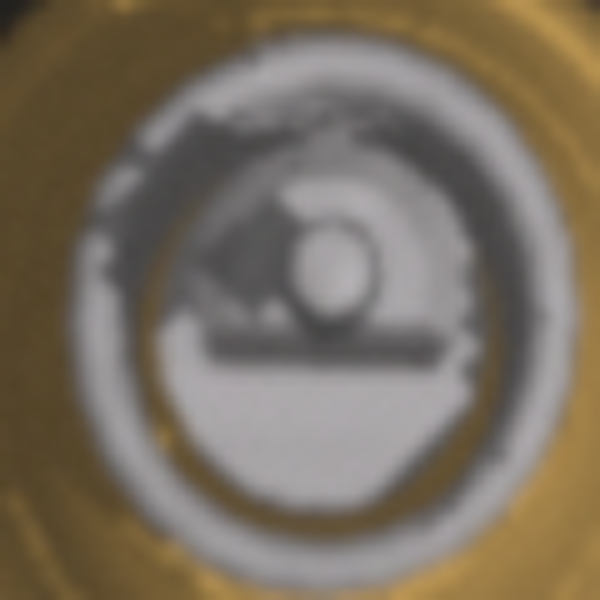

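```bash
python3 - <<'E'
from h import *
import pickle
s,W=pickle.load(open('pics/w12.pkl','rb'))
g=lambda x,y,z:atz(W,290+x/10-.5,15+y/10-.5,z)
h=lambda a,b:np.degrees(np.arctan2(*(b-a)[[1,0]]))
for z,y in((.124,330),(.098,360)):print('flat normal',h(g(210,y,z),g(440,y,z))-90,h(g(210,y,z),g(440,y,z))+90)
print('stud',g(332,268,.138),'shoulder',g(318,(130+512)/2,.098),'spring rim',g(326,312,.107))
print(fix(s,-133.1),s['tool_pos'])
R=Ro.from_euler('xyz',s['eef_rot'],degrees=True).as_matrix();print('nose dir',h(np.zeros(3),R@[-1,0,0]))
E
```

```text
flat normal 47.12300440595155 227.12300440595155
flat normal 47.12493981732422 227.12493981732422
stud [ 0.57608508 -0.03529497  0.138     ] shoulder [ 0.57604235 -0.03590285  0.098     ] spring rim [ 0.57585635 -0.03548012  0.107     ]
[-0.29339606  0.59743279 -0.24832195] [0.64827528 0.03888124 0.2006625 ]
nose dir 47.14961162291117
```

Emit:
{"method": "carry_out", "body": {
  "moves": "-0.028 -0.028 -0.01 -0.29 0.6 0 0.02;-0.055 -0.056 -0.02 -0.29 0.6 0 0.02;-0.0714 -0.0733 -0.03 -0.29 0.6 0 0.02;-0.0714 -0.0733 -0.045 -0.29 0.6 0 0.02;-0.0714 -0.0733 -0.06 -0.29 0.6 0 0.02;-0.0714 -0.0733 -0.069 -0.29 0.6 0 0.02;-0.0714 -0.0733 -0.069 -0.29 0.6 0 0.02;-0.0714 -0.0733 -0.069 -0.29 0.6 0 0.02"
}}

```text
clock: 13.28
tool_pos: [0.5773, -0.0363, 0.1413]
eef_rot: [-179.5, 0.3, -133.0]
contact_force: [-20.3, -3.4, 56.8]
finger_gap: 0.362
```

```bash
python3 look.py w13; python3 - <<'E'
from ov import *
import pickle
s,W=pickle.load(open('pics/w13.pkl','rb'));print(s['contact_force'])
R=Ro.from_euler('xyz',s['eef_rot'],degrees=True).as_matrix()
o=s['tool_pos']+R@[.0,0,-.0267]
r=(0,0,255)
ovl('pics/w13.png','pics/w13c.png',(250,210,150,150),4,[(o,.0115,(0,255,0)),([.5761,-.0353,.138],.0025,r)],W)
ovl('pics/w13.png','pics/w13d.png',(290,250,60,60),10,[],W)
print(fix(s,-132.9))
E
```

```text
13.2833 [ 0.57728152 -0.03630094  0.14133493] [-179.47835772    0.29950756 -132.97775022] [ -3.5   7.4   2.7  84.8  -0.1 -50.6]
[-20.33822763  -3.44557684  56.78758862]
[0.13608894 0.58591196 0.07911292]
```

View pics/w13c.png

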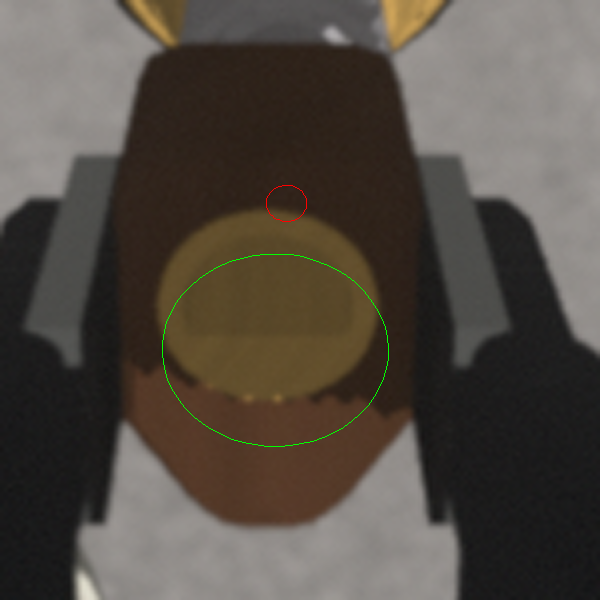

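View pics/w13d.png

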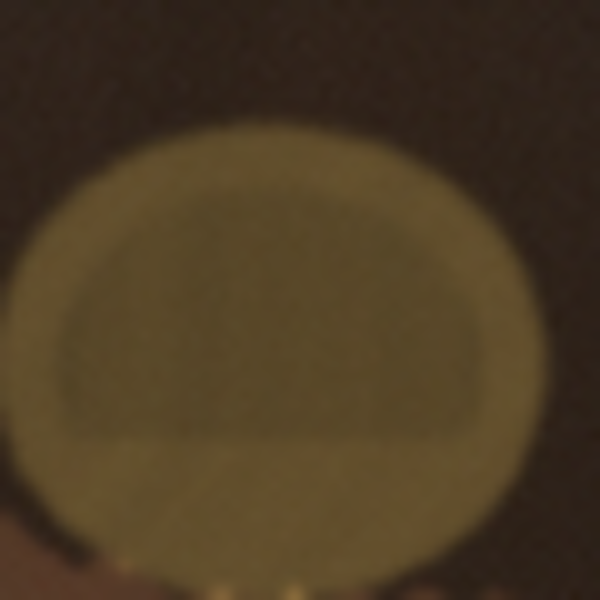

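Emit:
{"method": "carry_out", "body": {
  "moves": "0 0.001 0.006 0.14 0.59 0 0.02;0.002 0.0045 0.008 0.14 0.59 0 0.02;0.002 0.0045 0.008 0.14 0.59 0 0.02;0.002 0.0045 0.008 0.14 0.59 0 0.02;0.002 0.0045 0.006 0.14 0.59 0 0.02;0.002 0.0045 0.004 0.14 0.59 0 0.02;0.002 0.0045 0.003 0.14 0.59 0 0.02;0.002 0.0045 0.003 0.14 0.59 0 0.02"
}}

```text
clock: 14.0
tool_pos: [0.5789, -0.0318, 0.1432]
eef_rot: [179.9, -0.1, -133.0]
contact_force: [-0.4, 1.3, -0.6]
finger_gap: 0.362
```

```bash
python3 look.py w14; python3 - <<'E'
from ov import *
import pickle
s,W=pickle.load(open('pics/w14.pkl','rb'));print(s['contact_force'],fix(s,-132.9))
ovl('pics/w14.png','pics/w14c.png',(250,210,150,150),4,[],W)
b=snapshot('scene');cv2.imwrite('pics/s14.png',b)
cv2.imwrite('pics/s14c.png',cv2.resize(b[180:240,270:330],(600,600),interpolation=cv2.INTER_CUBIC))
E
```

```text
14.0 [ 0.57892246 -0.0317711   0.14323605] [ 1.79922540e+02 -6.03554001e-02 -1.32974888e+02] [ -3.1   8.3   3.9  85.8   0.  -50.2]
[-0.39831589  1.27514921 -0.58355966] [-0.00857993 -0.09782266  0.07492896]
```

View pics/w14c.png

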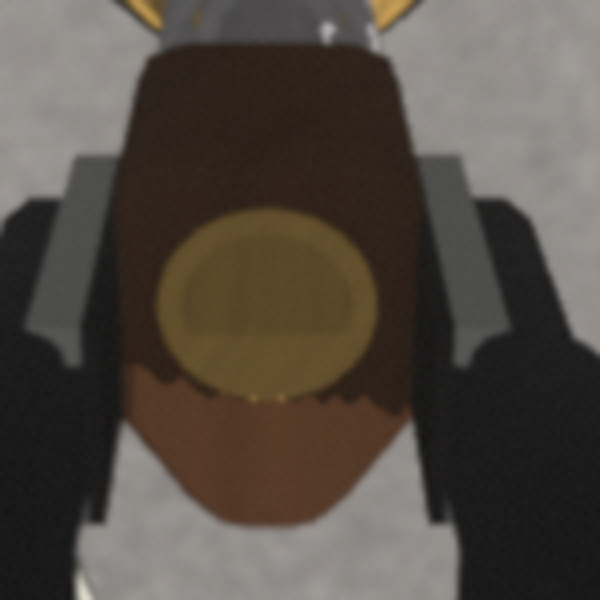

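View pics/s14c.png

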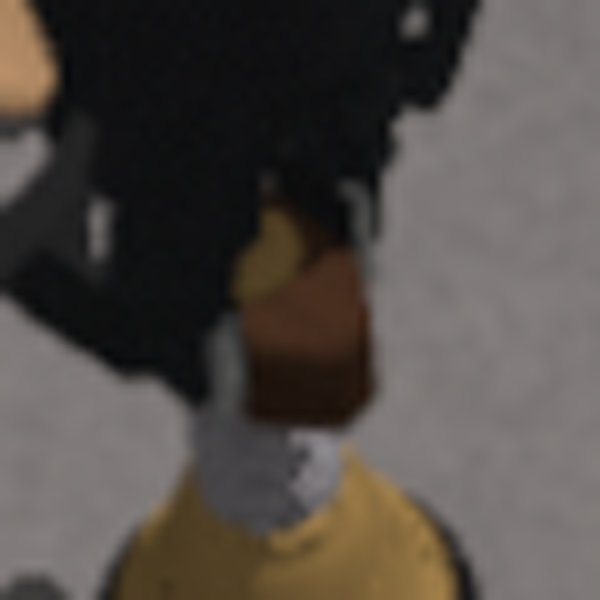

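Emit:
{"method": "carry_out", "body": {
  "moves": "0 0 -0.003 0 0 0 0.02;0 0 -0.006 0 0 0 0.02;0 0 -0.006 0 0 0 0.02;0 0 -0.006 0 0 0 0.02;0 0 -0.006 0 0 0 0.02;0 0 -0.006 0 0 0 0.02;0 0 -0.006 0 0 0 0.02;0 0 -0.006 0 0 0 0.02"
}}

```text
clock: 14.77
tool_pos: [0.5792, -0.0318, 0.138]
eef_rot: [180.0, -0.0, -133.0]
contact_force: [-0.8, 0.6, -0.3]
finger_gap: 0.362
```

Emit:
{"method": "carry_out", "body": {
  "moves": "0 0 -0.003 0 0 0 0.02;0 0 -0.006 0 0 0 0.02;0 0 -0.006 0 0 0 0.02;0 0 -0.006 0 0 0 0.02;0 0 -0.006 0 0 0 0.02;0 0 -0.006 0 0 0 0.02;0 0 -0.006 0 0 0 0.02;0 0 -0.006 0 0 0 0.02"
}}

```text
clock: 15.43
tool_pos: [0.5793, -0.0318, 0.1321]
eef_rot: [180.0, -0.0, -133.0]
contact_force: [-0.5, -0.4, -0.6]
finger_gap: 0.363
```

```bash
python3 look.py w15; python3 - <<'E'
from ov import *
import pickle
s,W=pickle.load(open('pics/w15.pkl','rb'));print(s['contact_force'],fix(s,-132.9))
im=cv2.imread('pics/w15.png');im=np.clip(im.astype(float)*2.2,0,255).astype(np.uint8)
cc=im[250:320,280:350];cv2.imwrite('pics/w15c.png',cv2.resize(cc,(600,600),interpolation=cv2.INTER_CUBIC))
E
```

```text
15.4333 [ 0.57927285 -0.03177343  0.13213665] [ 1.79979298e+02 -1.16727732e-02 -1.32975772e+02] [ -3.1   8.3   2.7  84.5   0.  -50.2]
[-0.45547047 -0.35511963 -0.59638608] [-0.00555644 -0.02310699  0.07577435]
```

View pics/w15c.png

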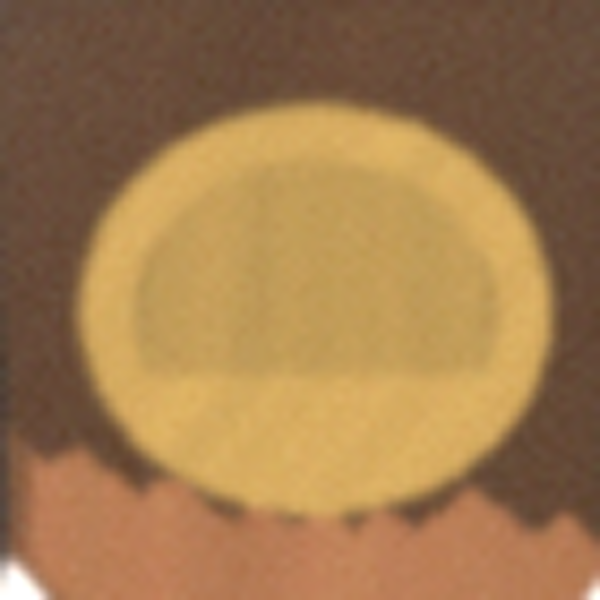

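Emit:
{"method": "carry_out", "body": {
  "moves": "-0.0003 -0.0004 0 0 0 0 0.02;-0.0007 -0.0007 0 0 0 0 0.02;-0.001 -0.0011 0 0 0 0 0.02;-0.0014 -0.0015 0 0 0 0 0.02;-0.0017 -0.0018 0 0 0 0 0.02;-0.002 -0.0022 0 0 0 0 0.02;-0.002 -0.0022 0 0 0 0 0.02;-0.002 -0.0022 0 0 0 0 0.02"
}}

```text
clock: 16.15
tool_pos: [0.5781, -0.033, 0.1322]
eef_rot: [180.0, 0.1, -132.9]
contact_force: [5.7, 6.4, -2.6]
finger_gap: 0.362
```

```bash
cat > st.py <<'E'
from h import *
s=robot.get_state();d=s['tool_pos'][:2]-np.array([.5761,-.0353]);n=np.array([.68,.733]);l=np.array([-.733,.68])
f=s['contact_force'];print('t',s['clock'],'pos',np.round(s['tool_pos'],4),'nose-off',round(1e3*d@n,2),'lat',round(1e3*d@l,2),'F nose',round(f[:2]@n,2),'lat',round(f[:2]@l,2),'z',round(f[2],2),'tq',np.round(s['torque'],2),'fix',np.round(fix(s,-132.9),2))
E
python3 st.py
```

```text
t 16.15 pos [ 0.5781 -0.033   0.1322] nose-off 3.01 lat 0.08 F nose 8.54 lat 0.14 z -2.55 tq [ 1.19 -1.07 -0.06] fix [-0.11  0.07  0.03]
```

Emit:
{"method": "carry_out", "body": {
  "moves": "0.0005 0.0006 0 0.1 0 0 0.02;0.0005 0.0006 0 0.1 0 0 0.02;0.0005 0.0006 -0.002 0.1 0 0 0.02;0.0005 0.0006 -0.004 0.1 0 0 0.02;0.0005 0.0006 -0.006 0.1 0 0 0.02;0.0005 0.0006 -0.008 0.1 0 0 0.02;0.0005 0.0006 -0.008 0.1 0 0 0.02;0.0005 0.0006 -0.008 0.1 0 0 0.02"
}}

```text
clock: 16.82
tool_pos: [0.5784, -0.0325, 0.124]
eef_rot: [179.9, 0.2, -132.9]
contact_force: [0.3, 0.8, 0.0]
finger_gap: 0.362
```

```bash
python3 st.py
```

```text
t 16.8167 pos [ 0.5784 -0.0325  0.124 ] nose-off 3.66 lat 0.23 F nose 0.79 lat 0.3 z 0.0 tq [ 0.05  0.03 -0.02] fix [-0.21  0.05  0.03]
```

Emit:
{"method": "carry_out", "body": {
  "moves": "0 0 -0.002 -0.2 0 0 0.02;0 0 -0.004 -0.2 0 0 0.02;0 0 -0.006 -0.2 0 0 0.02;0 0 -0.008 -0.2 0 0 0.02;0 0 -0.01 -0.2 0 0 0.02;0 0 -0.012 -0.2 0 0 0.02;0 0 -0.012 -0.2 0 0 0.02;0 0 -0.012 -0.2 0 0 0.02"
}}

```text
clock: 17.48
tool_pos: [0.5786, -0.0325, 0.1121]
eef_rot: [-180.0, 0.1, -132.9]
contact_force: [0.4, 0.3, 0.9]
finger_gap: 0.362
```

```bash
python3 st.py
```

```text
t 17.4833 pos [ 0.5786 -0.0325  0.1121] nose-off 3.76 lat 0.12 F nose 0.48 lat -0.12 z 0.85 tq [ 0.06 -0.04 -0.04] fix [-0.02  0.08  0.03]
```

Emit:
{"method": "carry_out", "body": {
  "moves": "0 0 -0.002 0 0 0 0.02;0 0 -0.004 0 0 0 0.02;0 0 -0.006 0 0 0 0.02;0 0 -0.008 0 0 0 0.02;0 0 -0.01 0 0 0 0.02;0 0 -0.012 0 0 0 0.02;0 0 -0.012 0 0 0 0.02;0 0 -0.012 0 0 0 0.02"
}}

```text
clock: 18.15
tool_pos: [0.5788, -0.0324, 0.1041]
eef_rot: [-179.8, 0.2, -132.9]
contact_force: [-11.6, 1.5, 29.4]
finger_gap: 0.361
```

```bash
python3 st.py; python3 look.py w16; python3 - <<'E'
from ov import *
b=snapshot('scene');cv2.imwrite('pics/s16.png',b)
cv2.imwrite('pics/s16c.png',cv2.resize(b[180:240,270:330],(500,500),interpolation=cv2.INTER_CUBIC))
im=cv2.imread('pics/w16.png')
cv2.imwrite('pics/w16c.png',cv2.resize(np.clip(im[200:350,240:390].astype(float)*1.5,0,255).astype(np.uint8),(600,600),interpolation=cv2.INTER_CUBIC))
E
```

```text
t 18.15 pos [ 0.5788 -0.0324  0.1041] nose-off 3.99 lat -0.05 F nose -6.77 lat 9.56 z 29.4 tq [ 0.36  2.42 -0.03] fix [-0.01  0.28  0.03]
18.15 [ 0.57884888 -0.03240891  0.10414212] [-179.79807291    0.20057876 -132.93223187] [ -3.2   8.1  -0.5  81.1   0.  -50.3]
```

View pics/w16c.png

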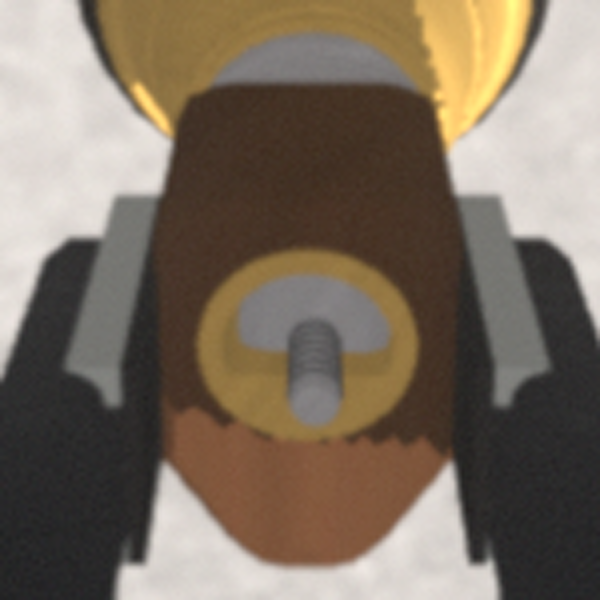

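View pics/s16c.png

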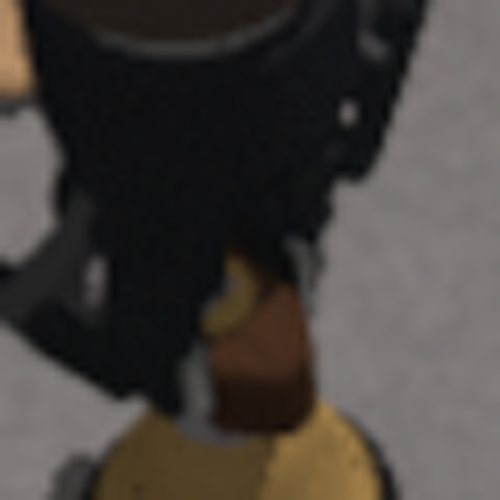

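```bash
python3 - <<'E'
from ov import *
import pickle
s,W=pickle.load(open('pics/w16.pkl','rb'))
r=(0,0,255);g=(0,255,0);b=(255,0,0)
im=cv2.imread('pics/w16.png');im=np.clip(im.astype(float)*1.5,0,255).astype(np.uint8)
c=[.5761,-.0353]
# absolute model, stud tip fixed world
it=[(c+[.138],.0025,r)]
for top,col in((.128,g),(.131,b)): it.append((c+[top],.0115,col))
ovl(im,'pics/w16o.png',(260,240,110,80),7,it,W)
for h in (.138,.131,.128): print(h,proj(W,c+[h]))
E
```

```text
0.138 [318.25343891 300.54933663]
0.131 [318.21795812 289.76738857]
0.128 [318.20381993 285.46547266]
```

View pics/w16o.png

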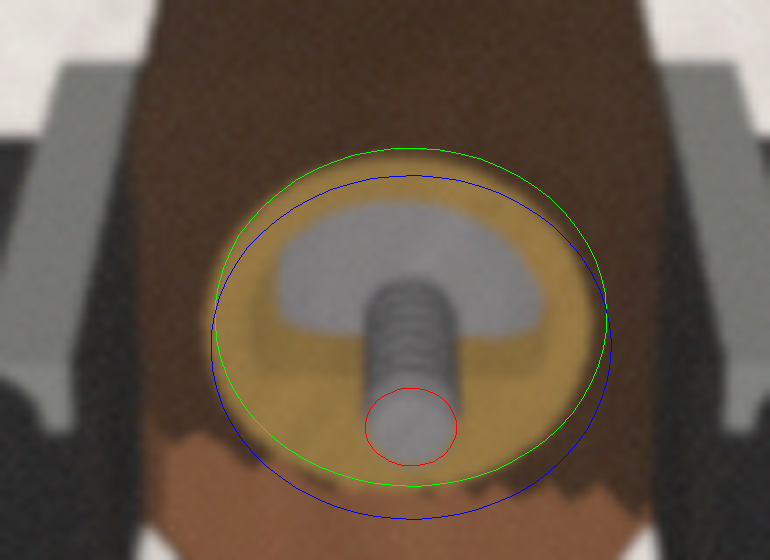

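Emit:
{"method": "carry_out", "body": {
  "moves": "-0.0005 0 -0.002 0 0.28 0 0.02;-0.0006 0 -0.003 0 0.28 1 0.02;-0.0008 0.0001 -0.004 0 0.28 1 0.02;-0.0008 0.0001 -0.004 0 0.28 -1 0.02;-0.0008 0.0001 -0.004 0 0.28 -1 0.02;-0.0008 0.0001 -0.004 0 0.28 0 0.02;-0.0008 0.0001 -0.004 0 0.28 0 0.02;-0.0008 0.0001 -0.004 0 0.28 0 0.02"
}}

```text
clock: 18.92
tool_pos: [0.5792, -0.0325, 0.1042]
eef_rot: [-179.8, 0.2, -132.9]
contact_force: [-6.5, 0.3, 26.7]
finger_gap: 0.357
```

```bash
python3 st.py; python3 look.py w17; python3 - <<'E'
from ov import *
import pickle
s,W=pickle.load(open('pics/w17.pkl','rb'))
r=(0,0,255);g=(0,255,0);b=(255,0,0)
im=cv2.imread('pics/w17.png');im=np.clip(im.astype(float)*1.5,0,255).astype(np.uint8)
c=[.5761,-.0353]
ovl(im,'pics/w17o.png',(260,240,110,80),7,[(c+[.138],.0025,r),(c+[.128],.0115,g)],W)
E
```

```text
t 18.9167 pos [ 0.5792 -0.0325  0.1042] nose-off 4.17 lat -0.3 F nose -4.21 lat 5.02 z 26.68 tq [ 0.1   1.52 -0.07] fix [0.01 0.31 0.03]
18.9167 [ 0.57915882 -0.0324512   0.10416798] [-179.76337786    0.20152632 -132.93337038] [ -3.2   8.1  -0.5  81.    0.  -50.3]
```

View pics/w17o.png

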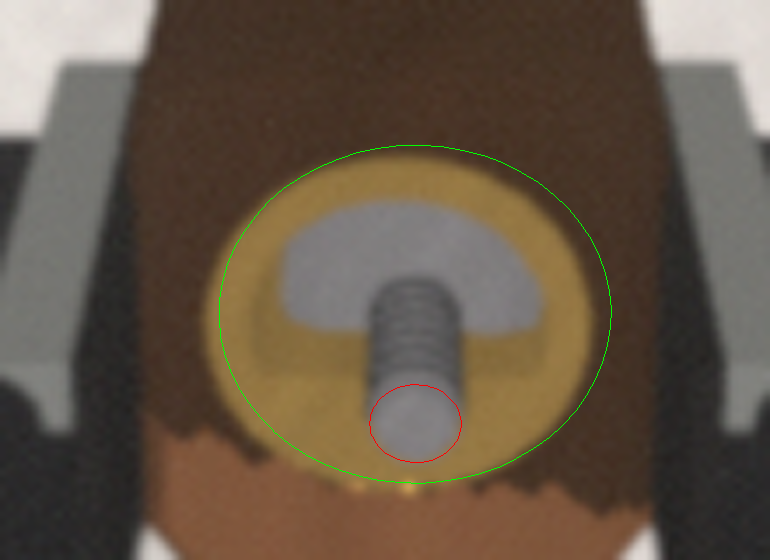

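Emit:
{"method": "carry_out", "body": {
  "moves": "-0.0008 0 -0.004 0 0.3 0 0.02;-0.001 0 -0.0045 0 0.3 1 0.02;-0.001 0 -0.005 0 0.3 1 0.02;-0.001 0 -0.0052 0 0.3 -1 0.02;-0.001 0 -0.0052 0 0.3 -1 0.02;-0.001 0 -0.0052 0 0.3 0 0.02;-0.001 0 -0.0052 0 0.3 0 0.02;-0.001 0 -0.0052 0 0.3 0 0.02"
}}

```text
clock: 19.63
tool_pos: [0.5795, -0.0324, 0.1041]
eef_rot: [-179.7, 0.2, -132.9]
contact_force: [-9.5, 1.6, 33.1]
finger_gap: 0.366
```

```bash
python3 st.py; python3 look.py w18; python3 - <<'E'
from ov import *
import pickle
s,W=pickle.load(open('pics/w18.pkl','rb'))
r=(0,0,255);g=(0,255,0);b=(255,0,0)
S=camera_info('scene');sc=snapshot('scene');cv2.imwrite('pics/s18.png',sc)
n=np.array([.68,.733]);c=np.array([.5734,-.0334]) # scene-based axis
z=lambda h:[list(c)+[h]]
ovl(sc,'pics/s18o.png',(270,190,60,50),10,[([*c,.078],.0175,r),([*c,.108],.0165,g),([*c,.098],.0165,b)],S)
im=cv2.imread('pics/w18.png');im=np.clip(im.astype(float)*1.5,0,255).astype(np.uint8)
c=[.5761,-.0353]
ovl(im,'pics/w18o.png',(260,240,110,80),7,[],W)
ovl(im,'pics/w18p.png',(240,190,150,60),5,[],W)
E
```

```text
t 19.6333 pos [ 0.5795 -0.0324  0.1041] nose-off 4.38 lat -0.52 F nose -5.25 lat 8.06 z 33.1 tq [ 0.26  2.03 -0.13] fix [0.02 0.38 0.04]
19.6333 [ 0.57946224 -0.03244447  0.10406371] [-179.70611362    0.24478104 -132.94112398] [ -3.2   8.1  -0.6  80.9   0.  -50.3]
```

View pics/s18o.png

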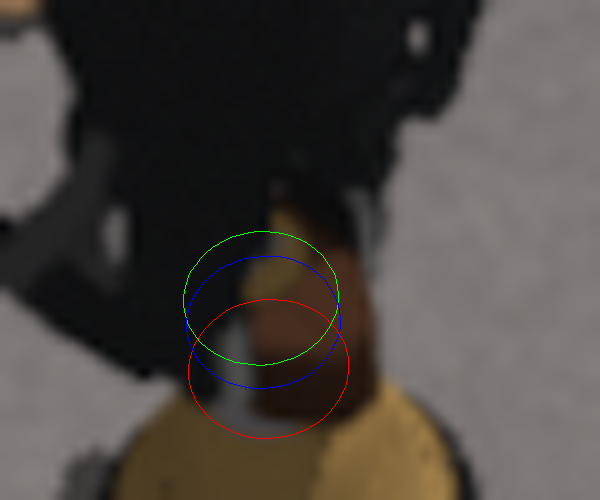

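View pics/w18o.png

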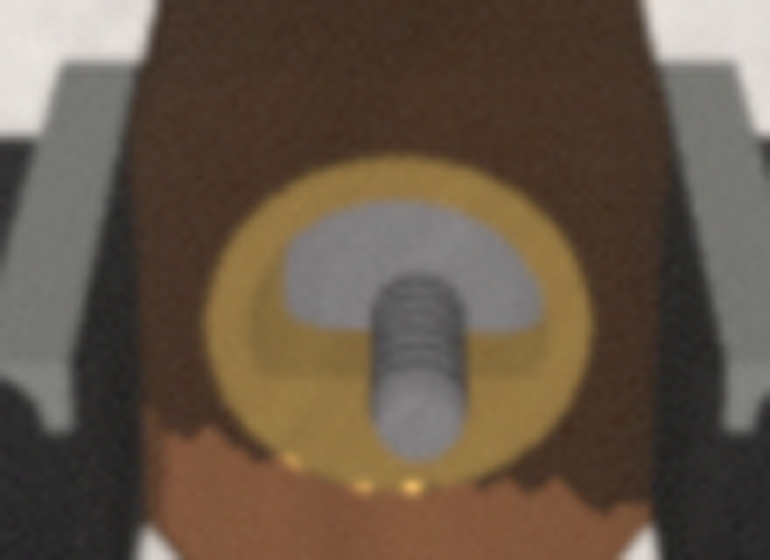

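Emit:
{"method": "carry_out", "body": {
  "moves": "-0.001 0 -0.004 0 0.3 0 0.02;-0.0018 0 -0.0042 0 0.3 0 0.02;-0.0024 0 -0.0042 0 0.3 0 0.02;-0.0024 0 -0.0042 0 0.3 0 0.02;-0.0024 0 -0.0042 0 0.3 0 0.02;-0.0024 0 -0.0042 0 0.3 0 0.02;-0.0024 0 -0.0042 0 0.3 0 0.02;-0.0024 0 -0.0042 0 0.3 0 0.02"
}}

```text
clock: 20.4
tool_pos: [0.5793, -0.0325, 0.1042]
eef_rot: [-179.6, 0.3, -132.9]
contact_force: [-1.4, -0.5, 25.9]
finger_gap: 0.361
```

```bash
python3 st.py; python3 look.py w19; python3 - <<'E'
from ov import *
import pickle
s,W=pickle.load(open('pics/w19.pkl','rb'))
im=cv2.imread('pics/w19.png')
cv2.imwrite('pics/w19o.png',cv2.resize(np.clip(im[150:350,220:420].astype(float)*1.5,0,255).astype(np.uint8),(600,600),interpolation=cv2.INTER_CUBIC))
cv2.imwrite('pics/top19.png',snapshot('top'))
E
```

```text
t 20.4 pos [ 0.5793 -0.0325  0.1042] nose-off 4.22 lat -0.43 F nose -1.28 lat 0.69 z 25.89 tq [ 0.24  0.41 -0.09] fix [0.04 0.52 0.05]
20.4 [ 0.5792853  -0.03249436  0.10418752] [-179.59205706    0.32958407 -132.94910877] [ -3.2   7.9  -0.8  80.8  -0.  -50.3]
```

View pics/w19o.png

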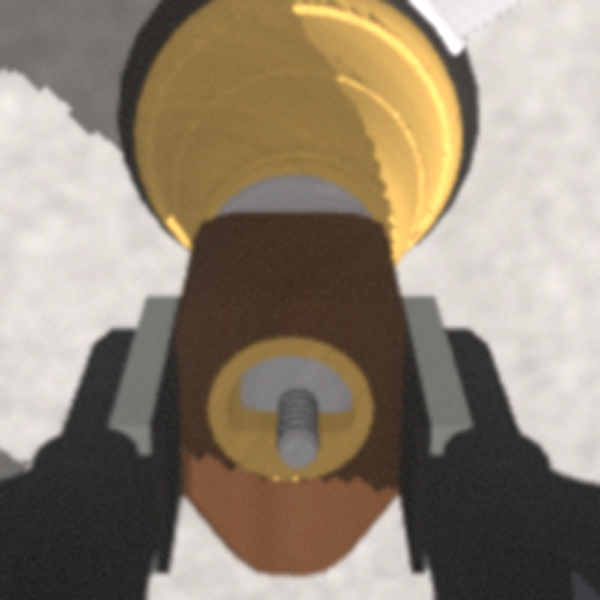

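View pics/top19.png

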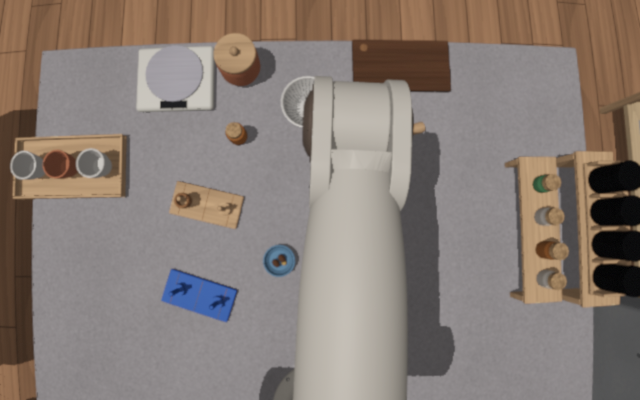

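```bash
python3 -c "
from station import robot
print(robot.finish_job());s=robot.get_state();print(s['clock'],s['tool_pos'],s['contact_force'])"
```

```text
the job is handed in; nothing more can be done
None
the job is handed in; nothing more can be done
```

The grinder is back together and I handed the job in at about 20.5 s. The spring stands on the bell around the shaft. The knob is on the D-shaft with its flats matched, and the arm is still holding it down with about 26 N.

**Last checks**
- **Seated home:** the knob stayed at the same height when I pressed with between 26 and 33 N and turned it slightly back and forth. In the wrist picture its top is about 10 mm below the stud tip, as it should be when home. The D shows correctly inside the bore.
- **Bystanders:** the top picture shows the ring, dish, jar and pestle where they were. The arm hid part of that view, including where the spoon lies, and I did not check the spoon's place again.

**What disagreed or went wrong**
- **First try on the shaft:** the knob's underside landed on the stud tip with about 57 N, because the knob sat roughly 3 mm off from where I assumed in the gripper. I lifted it, felt for the stud sideways against the bore's flat, and it then slid on without force.
- **Final height:** the tool ended about 3 mm higher than my grasp estimate predicted. I relied on the picture instead, which shows the knob home.
- **Tilt:** the tool ended tilted about 0.5°.

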